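# Riddle the bearing balls out of the wheel spacers

## Robot

A 6-joint arm with a two-finger parallel gripper is mounted at the origin on the work surface. World frame = base frame: x ahead of the robot, y to its left, z up, the work surface at z = 0. Lengths are in mm, angles in rad, forces in N, time in s.
With the tool pointing down it reaches from about 350 to 875 mm from the base axis. Payload 4.2 kg.
Tool frame: the origin (TCP) lies on the centre line of the jaws, within the pads' length; the fingertips stand 25 mm ahead of it and the grasp point (between the pads) lies 6 mm ahead of it; z points along the fingers, y is the direction in which the jaws open and shut (so a half turn about z gives the same grasp; the last joint's range is limited). The gripper opens to 85 mm and grips with 20 to 120 N. Pads are 22 mm wide; open, the fingers measure 114 mm over their backs; the gripper's body (76 mm by 85 mm) begins 54 mm behind the grasp point. The pads swing forward as they close: fully open they stand 13 mm farther back than shut.
Start: joints at [1.529, 0.385, 0.008, 0, -1.194, -0.259], TCP at [185.145, 596.926, 256.312] pointing down, gripper open.
Joint ranges: [-3.14, 3.14], [-1.21, 2.06], [-1.07, 1.41], [-3.16, 2.05], [-2.99, -0.16], [-3.1, 3.1]. Speed limits (rad/s): [2.79, 2.79, 3.14, 3.14, 3.14, 3.14].

## Interface

Orientations are given as a unit quaternion [x, y, z, w].
In Python, from bench import arm gives the robot as it stands.
- The arm moves only by the tool drive_tool, never from a script. Its argument "plan" is a list of rows, each a list of 2 entries, a list of its own where there are three numbers: the shift along the tool's x, y, z in m, then the turn about the tool's z in degrees. A call has 1 to 12 rows; each row shifts and turns the commanded pose from where the row before left it, along the tool's axes as they then stand; what a row does not reach is not made up. A row lasts 1/8 s, in which the tool goes at most 62.5 mm and 10.7 degrees, less where a joint would pass 70% of its speed; a pose out of reach is approached as far as the arm can. A call with a gripper value outside its range is refused whole. "fingers" is the closure, from -1 (fully open) to 1 (shut), so that 0 is half open, set as the call begins (left out, the last holds). The fingers move at their own pace and stop on an object; the grip force is fixed at half the most. Time passes only in rows, so rows that do not move let the fingers close. It gives the time, the measured TCP pose, the force and the opening at its end, in the units of the state.
- arm.read_state(): the state, without advancing time (a new reading comes with each control period).
- arm.get_image(name): name is "scene" or "top" or "wrist"; returns a dict with "image" (400x640x3 uint8, red, green, blue), "K" (3x3 intrinsics, pixels), "R" (3x3) and "t" (3): a world point X has camera coordinates R X + t. Camera axes: x right, y down, z forward; pixel columns grow to the right and rows downward; lengths in mm; the calibration is good to about 2 mm. A picture is of the moment at which its call begins. There is no depth.
- arm.job_done(): hands the job in, once; it reports no verdict.
The state is a dict: "clock": time; "joints": joint angles; "joint_vel": joint speeds; "joint_efforts": joint torques, N m; "position": TCP position; "ee_rot": TCP orientation; "contact_force": force on the tool from outside, world axes, zero at the start; "wrist_torque": the same for the moment, N m; "gripper_width": finger opening in mm.
Only numpy, scipy, OpenCV 4.12 (cv2) and the standard library are available. Lean on these libraries where they do the work, as an engineer would, in place of code of your own. Each camera call takes 0.05 s, during which the arm holds its last target.

## Task

Two bearing balls have got in among the brass wheel spacers in the metal riddle basket. Shake or rock the basket over the pan it sits on until both balls have dropped into that pan while the spacers stay in the basket, then tip the spacers out of the basket into the red tray (not the blue bin). Finish by setting the basket back upright on the pan, hanging by its side flanges as it was.

Things in the scene. Friction and masses are not known exactly. Their poses are not given: they have to be found in the camera images.
- basket: light metal riddle basket, 0.29 kg, 145 x 103 mm, walls 42 mm high plus skirts 14 mm below. Origin: 6 mm under the top of the floor rods, z up. Open lip at x +76 (away from the robot), rear wall x -69. Floor: ramp rising 16 degrees to the lip at x +38 to +76 (lip z 16), rods along x with 15.5 mm gaps, solid heel x -34 to -66. Black grip block centred 88 mm above origin: 16 (x) x 66 (y) x 24 mm (z). Side flanges to y +-90, underside z 26
- pan: fixed black plastic pan under the basket, outside 218 (x) x 144 (y) x 64 mm high, walls and floor 4 mm. Origin: centre of its underside on the bench, z up. The basket hangs with its flanges on the long rims, its origin then 38 mm above this one, with 16 mm of play each way in y and 28 mm in x
- tray: fixed red-painted open steel tray, outside 200 (x) by 180 (y) by 45 mm high, walls and floor 4 mm, empty at the start. Origin: centre of its underside, on the bench; z up. A blue plastic bin of the same size with bolts in it stands elsewhere and is not to be used
- spacer1_center (a point): a brass-coloured wheel spacer, a solid disc 40 mm across, 25 mm high, dark disc on each end, 65 g, flat on the basket's rods at the start; this point is its centre. On the oily basket floor it slides on slopes over 14 degrees; the ramp holds it until the lip end is about 24 degrees down; at 45 to 55 degrees it slides out over the lip
- spacer2_center (a point): a brass-coloured wheel spacer, a solid disc 40 mm across, 25 mm high, dark disc on each end, 65 g, flat on the basket's rods at the start; this point is its centre. On the oily basket floor it slides on slopes over 14 degrees; the ramp holds it until the lip end is about 24 degrees down; at 45 to 55 degrees it slides out over the lip
- ball1_center (a point): a bright steel bearing ball, 13.5 mm across, 10 g, at the start on the basket's heel against its rear wall; this point is its centre. The heel slopes 8 degrees down to the rear; with the lip end 15 to 22 degrees down the ball rolls forward and falls through the gaps
- ball2_center (a point): a bright steel bearing ball, 13.5 mm across, 10 g, at the start on the basket's heel against its rear wall; this point is its centre. The heel slopes 8 degrees down to the rear; with the lip end 15 to 22 degrees down the ball rolls forward and falls through the gaps
Things that resemble listed ones, but are neither listed nor needed, are in the scene too. Of the things like the basket, leave any that is brown, pink or purple; of the rest the smaller one is meant.

How it is judged (in metres and radians):
On the way, in this order (a step that is already met when the one before it is completed fails the run):
1. both balls lie in the pan while both spacers are still in the basket (x of ball1_center in the frame of pan between -0.106 and 0.106 m and y of ball1_center in the frame of pan between -0.069 and 0.069 m and z of ball1_center in the frame of pan between 0 and 0.022 m and x of ball2_center in the frame of pan between -0.106 and 0.106 m and y of ball2_center in the frame of pan between -0.069 and 0.069 m and z of ball2_center in the frame of pan between 0 and 0.022 m and x of spacer1_center in the frame of basket between -0.08 and 0.08 m and y of spacer1_center in the frame of basket between -0.05 and 0.05 m and z of spacer1_center in the frame of basket between 0 and 0.05 m and x of spacer2_center in the frame of basket between -0.08 and 0.08 m and y of spacer2_center in the frame of basket between -0.05 and 0.05 m and z of spacer2_center in the frame of basket between 0 and 0.05 m), for 0.2 s.
2. the basket is tipped by more than 30 degrees over the red tray (angle between basket's own z axis and vertical above 0.52 rad and horizontal distance between basket and tray below 0.2 m), for 0.1 s.
3. both spacers lie in the red tray (x of spacer1_center in the frame of tray between -0.098 and 0.098 m and y of spacer1_center in the frame of tray between -0.088 and 0.088 m and z of spacer1_center in the frame of tray between 0 and 0.045 m and x of spacer2_center in the frame of tray between -0.098 and 0.098 m and y of spacer2_center in the frame of tray between -0.088 and 0.088 m and z of spacer2_center in the frame of tray between 0 and 0.045 m), for 0.2 s.
At the end, for the whole second after the job is handed in: Both balls lie in the pan, both spacers lie in the red tray, and the basket stands still, let go, on the pan: upright within 8 degrees, its origin within 45 mm along and 30 mm across of the pan's centre and 30 to 48 mm above the pan's underside (all of step 3 and x of ball1_center in the frame of pan between -0.106 and 0.106 m and y of ball1_center in the frame of pan between -0.069 and 0.069 m and z of ball1_center in the frame of pan between 0 and 0.022 m and x of ball2_center in the frame of pan between -0.106 and 0.106 m and y of ball2_center in the frame of pan between -0.069 and 0.069 m and z of ball2_center in the frame of pan between 0 and 0.022 m and x of basket in the frame of pan between -0.045 and 0.045 m and y of basket in the frame of pan between -0.03 and 0.03 m and z of basket in the frame of pan between 0 and 0.048 m and z of basket in the frame of pan above 0.03 m and angle between basket's own z axis and vertical below 0.14 rad and linear speed of basket below 0.02 m/s); the robot touches nothing.
It also fails if it takes over 58 s, if anything falls off the work surface, if the arm or the gripper's body presses on something with over 40 N, if the wrist force passes 120 N, or if a joint passes its speed limit or range.

## Working session

There is one attempt and no reset: what is moved stays moved. The work goes in short steps, Python scripts to look and compute and a tool call to move; the robot and the scene stay as the last step left them, time stands still between calls to the robot, and variables do not carry over. Pictures are saved under pics/ and viewed, and the job is handed in when it is done.

Besides the shell and the picture viewer there is one more tool, called after "Request:" by a JSON object that holds its "name" and its "arguments", one argument or row to a line. drive_tool: Moves the arm, as the interface text tells. Its arguments: {"type":"object","properties":{"plan":{"type":"array"},"fingers":{"type":"number"}},"required":["plan"]}

```bash
mkdir -p pics; ls; python3 - <<'E'
from bench import arm
import cv2,numpy as np
print(arm.read_state())
for n in("scene","top","wrist"):
    d=arm.get_image(n); cv2.imwrite(f"pics/{n}0.png",d["image"][:,:,::-1]); np.savez(f"pics/{n}0.npz",**d)
    print(n,d["K"].tolist(),d["R"].tolist(),d["t"])
E
```

```text
pics
{'clock': 0.0, 'joints': array([ 1.52858714e+00,  3.85565742e-01,  6.61275221e-03, -5.04442647e-04,
       -1.19397505e+00, -2.58579828e-01]), 'joint_vel': array([ 0.00071592, -0.00090426,  0.00066316,  0.00026309,  0.00190079,
       -0.00102124]), 'joint_efforts': array([-2.10558346e-04, -3.92282939e+01,  1.88401669e+01,  4.18632299e+00,
       -4.51522123e-03, -1.06094323e-06]), 'position': array([185.00451264, 596.43738735, 255.21004236]), 'ee_rot': array([ 9.88697510e-01, -1.49920118e-01, -1.17970618e-04,  1.08493526e-03]), 'contact_force': array([ 0.29440498, -0.73936723, -0.89004055]), 'wrist_torque': array([-0.0010082 ,  0.02020965,  0.00258716]), 'gripper_width': 85.2559405381845}
scene [[374.94155050138454, 0.0, 321.59606895678843], [0.0, 374.94155050138454, 199.45491379197455], [0.0, 0.0, 1.0]] [[0.6178535880777697, 0.785851629170552, -0.026346928272854103], [0.39886062168848435, -0.3421173974195106, -0.8508030858249024], [-0.6776187336295397, 0.5151629871340622, -0.5248237309053476]] [-228.50949551 -166.55789444 1533.64913806]
top [[400.2703081952075, 0.0, 328.28272012292007], [0.0, 400.2703081952075, 203.8524092816517], [0.0, 0.0, 1.0]] [[-0.006875057146051516, -0.9998376100278495, -0.016657945942896924], [-0.9906134435192072, 0.009083991972319945, -0.1363909330155994], [0.136520105143006, 0.015563889733764425, -0.9905150307936262]] [ -86.53949345  475.14639213 1321.2752377 ]
wrist [[309.3319666118821, 0.0, 313.54817158599064], [0.0, 309.3319666118821, 199.83326154496177], [0.0, 0.0, 1.0]] [[-0.2968074569083404, -0.9549349164457442, 0.0021538050894409654], [-0.9127381275978501, 0.284353717341752, 0.29334633773595603], [-0.2807391029991623, 0.08510152047223717, -0.9560038113211364]] [623.69273734 -39.47247287 379.64758265]
```

View pics/scene0.png

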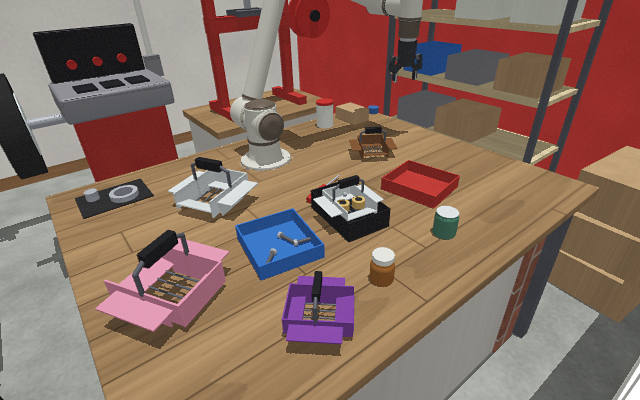

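View pics/top0.png

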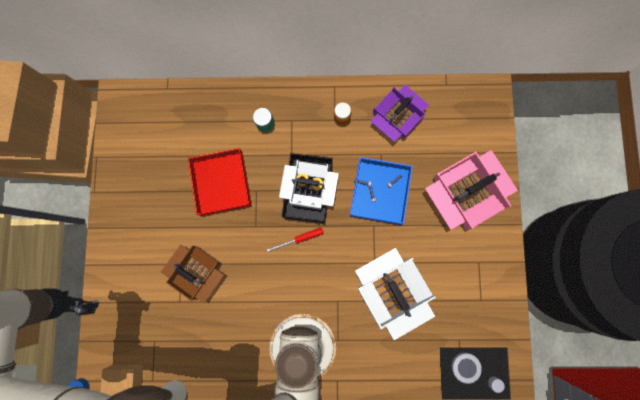

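View pics/wrist0.png

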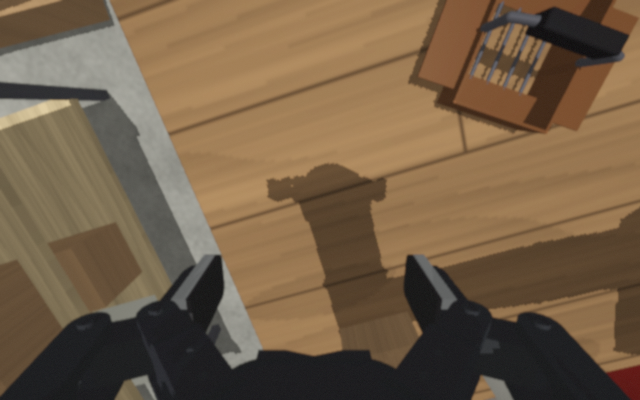

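```bash
python3 - <<'E'
import cv2
a=cv2.imread("pics/scene0.png")[165:245,295:400]; b=cv2.imread("pics/top0.png")[145:230,270:350]; c=cv2.imread("pics/scene0.png")[220:340,90:240]
cv2.imwrite("pics/z1.png",cv2.resize(a,None,fx=7,fy=7,interpolation=cv2.INTER_CUBIC))
cv2.imwrite("pics/z2.png",cv2.resize(b,None,fx=7,fy=7,interpolation=cv2.INTER_CUBIC))
cv2.imwrite("pics/z3.png",cv2.resize(c,None,fx=5,fy=5,interpolation=cv2.INTER_CUBIC))
E
```

```text
(no output)
```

View pics/z1.png

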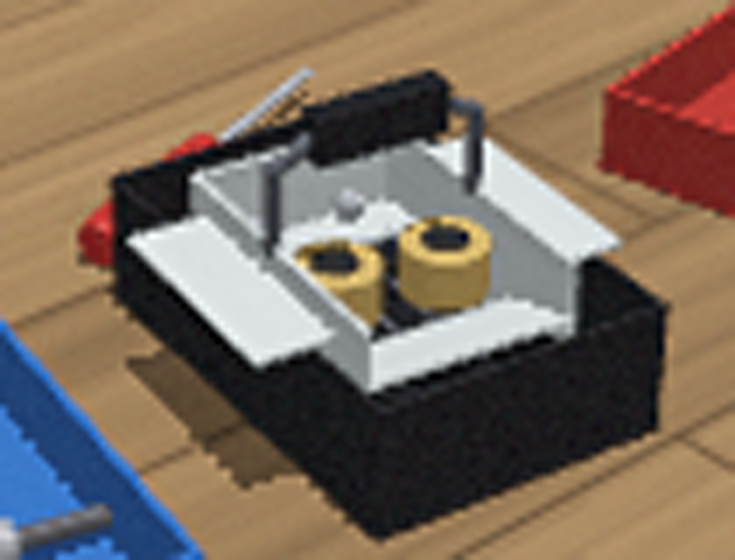

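View pics/z2.png

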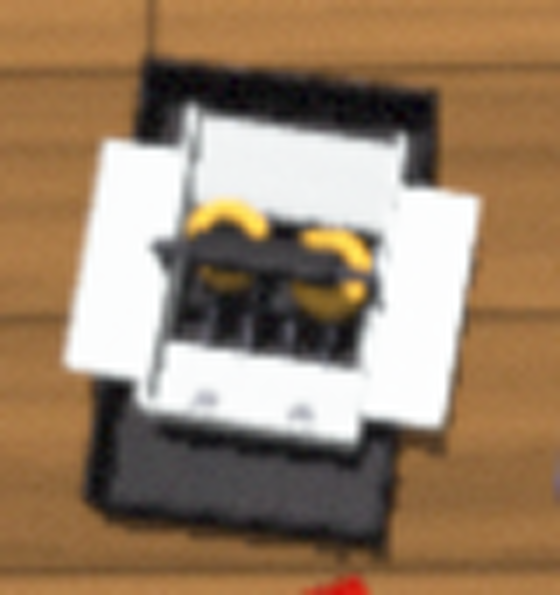

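View pics/z3.png

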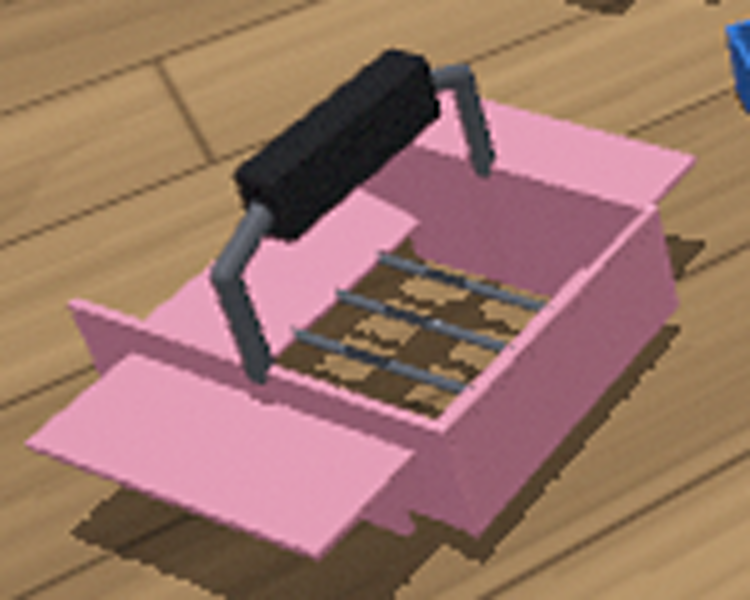

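```bash
cat > h.py <<'E'
import numpy as np,cv2
def ray(d,u,v):
    K,R,t=d["K"],d["R"],d["t"]
    c=-R.T@t; r=R.T@np.linalg.inv(K)@np.array([u,v,1.]); return c,r/np.linalg.norm(r)
def onz(d,u,v,z):
    c,r=ray(d,u,v); return (c+r*(z-c[2])/r[2])[:2]
def proj(d,X):
    p=d["K"]@(d["R"]@np.asarray(X,float)+d["t"]); return p[:2]/p[2]
def tri(l):
    A=np.zeros((3,3));b=np.zeros(3)
    for d,u,v in l:
        c,r=ray(d,u,v);P=np.eye(3)-np.outer(r,r);A+=P;b+=P@c
    return np.linalg.solve(A,b)
E
python3 - <<'E'
from h import *
for n in("top","scene"):
    d=dict(np.load(f"pics/{n}0.npz")); im=d["image"]; hsv=cv2.cvtColor(im,cv2.COLOR_RGB2HSV)
    m=(((hsv[...,0]<6)|(hsv[...,0]>174))&(hsv[...,1]>170)&(hsv[...,2]>60)).astype(np.uint8)
    nl,lab,st,ce=cv2.connectedComponentsWithStats(m)
    for i in range(1,nl):
        if st[i,4]>300:
            c=max(cv2.findContours((lab==i).astype(np.uint8),0,1)[0],key=cv2.contourArea); q=cv2.approxPolyDP(c,4,True)[:,0]
            print(n,st[i],q.tolist())
            if n=="top" and 170<ce[i][0]<280:
                r=cv2.minAreaRect(c); print(r); b=cv2.boxPoints(r)
                for p in b: print(onz(d,*p,45))
d=dict(np.load("pics/top0.npz"));f=lambda x,y,z:onz(d,270+x/7,145+y/7,z).round(1)
print("pan rim",[f(x,y,64) for x,y in((145,60),(437,95),(385,548),(88,500))])
print("flanges",[f(x,y,65) for x,y in((103,140),(480,197),(443,428),(65,372))])
print("elbows",[f(x,y,128) for x,y in((160,250),(375,285))])
E
```

```text
top [ 189  149   62   67 3208] [[239, 149], [189, 158], [197, 214], [250, 205]]
((218.66107177734375, 181.91278076171875), (59.840084075927734, 55.32166290283203), 79.99201965332031)
[638.06517564 394.60248949]
[669.77505949 208.20564422]
[465.7922549  168.48314906]
[434.94790447 351.05537048]
top [ 553  368   87   32 2081] [[639, 399], [637, 368], [553, 369], [553, 375], [601, 399]]
scene [ 202    0   58  121 1965] [[202, 0], [218, 93], [210, 106], [231, 120], [218, 33], [256, 28], [259, 16], [216, 17], [212, 0]]
scene [ 272    0  117  114 9910] [[286, 0], [279, 29], [284, 86], [273, 87], [273, 94], [299, 104], [306, 101], [292, 90], [289, 26], [298, 35], [302, 90], [321, 96], [318, 104], [333, 101], [334, 112], [336, 105], [351, 101], [367, 107], [376, 104], [382, 113], [388, 16], [369, 14], [349, 0], [291, 0], [288, 5]]
scene [582   0  22  19 304] [[587, 0], [582, 17], [597, 18], [603, 1]]
scene [ 556    0   84  180 8598] [[639, 0], [612, 4], [556, 172], [576, 179], [581, 168], [625, 145], [639, 148]]
scene [ 434   23  123   33 2569] [[435, 40], [461, 43], [461, 51], [482, 48], [5
[... 194 characters left out ...]
83], [392, 81], [390, 116], [396, 114], [397, 97], [420, 90]]
scene [ 428   84  109   52 1478] [[428, 84], [429, 90], [456, 99], [500, 106], [498, 126], [529, 135], [536, 108]]
scene [538  96  34  48 843] [[571, 96], [547, 107], [539, 139], [556, 143]]
scene [  75  106  103   76 5119] [[164, 106], [75, 124], [97, 181], [177, 158]]
scene [ 381  160   78   48 2319] [[381, 183], [385, 190], [434, 207], [457, 186], [458, 175], [408, 160]]
pan rim [array([641.8,  34.3]), array([ 623. , -105.8]), array([405.8, -79.6]), array([429.6,  59.9])]
flanges [array([602.5,  54.1]), array([ 572.8, -125.8]), array([ 462.1, -107.3]), array([490.4,  71.2])]
elbows [array([536.2,  19.9]), array([519.1, -77.4])]
```

Request:
{"name": "drive_tool", "arguments": {
  "plan": [
    [[0.043,0.041,-0.004],0],
    [[0.043,0.041,-0.004],0],
    [[0.043,0.041,-0.004],0],
    [[0.043,0.041,-0.004],0],
    [[0.043,0.041,-0.004],0],
    [[0.043,0.041,-0.004],0],
    [[0.043,0.041,-0.004],0],
    [[0.043,0.041,-0.004],0],
    [[0.043,0.041,-0.004],0],
    [[0.043,0.041,-0.004],0],
    [[0.043,0.041,-0.004],0],
    [[0.043,0.041,-0.004],0]
  ]
}}

```text
clock: 1.65
position: [532.7, -27.7, 304.3]
ee_rot: [0.989, -0.15, -0.0, -0.0]
contact_force: [1.1, 1.6, 0.7]
gripper_width: 85.3
```

Request:
{"name": "drive_tool", "arguments": {
  "plan": [
    [[0,0,0],10.3],
    [[0,0,0],10.3],
    [[0,0,0],10.3],
    [[0,0,0],10.3],
    [[0,0,0],10.3],
    [[0,0,0],10.3],
    [[0,0,0],10.3],
    [[0,0,0],10.3],
    [[0,0,0],0]
  ]
}}

```text
clock: 2.78
position: [532.0, -25.9, 304.0]
ee_rot: [-0.646, 0.763, 0.0, -0.0]
contact_force: [-0.3, 0.6, 0.7]
gripper_width: 85.2
```

```bash
python3 - <<'E'
from bench import arm
import cv2,numpy as np
s=arm.read_state(); print(s["clock"],s["joints"],s["position"],s["ee_rot"])
n="wrist"
d=arm.get_image(n); cv2.imwrite(f"pics/{n}1.png",d["image"][:,:,::-1]); np.savez(f"pics/{n}1.npz",**d)
E
```

```text
2.775 [ 2.56021061e-01  1.95460537e-01 -1.37795259e-01 -2.00084873e-04
 -1.23811715e+00 -4.22127655e-01] [532.03069439 -25.86354242 304.03337768] [-6.45984377e-01  7.63350570e-01  2.09736659e-04 -2.19257676e-04]
```

View pics/wrist1.png

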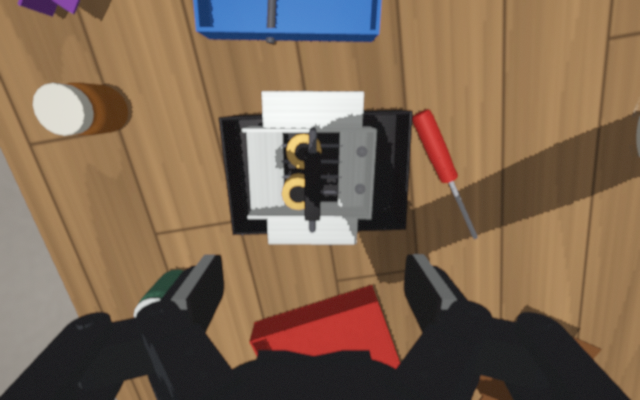

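Request:
{"name": "drive_tool", "arguments": {
  "plan": [
    [[0,-0.06,0],0],
    [[0,-0.06,0],0],
    [[0,-0.06,0],0],
    [[0,-0.06,0],0],
    [[0,-0.06,0],0]
  ]
}}

```text
clock: 3.45
position: [829.5, -76.5, 304.3]
ee_rot: [-0.646, 0.763, -0.0, 0.0]
contact_force: [1.9, -0.0, 1.2]
gripper_width: 85.9
```

```bash
python3 - <<'E'
from bench import arm
s=arm.read_state(); print(s["clock"],s["joints"],s["joint_vel"],s["position"],s["ee_rot"])
E
```

```text
3.45 [ 1.01169548e-01  7.76486650e-01  8.08311977e-01  2.27926467e-04
 -1.60222492e+00 -2.66255268e-01] [-0.16399292  1.11628198  2.09317107  0.00472601 -0.96267382  0.16742433] [829.52776848 -76.4732891  304.34645882] [-6.46396148e-01  7.63001944e-01 -2.06183869e-04  9.90545654e-05]
```

Request:
{"name": "drive_tool", "arguments": {
  "plan": [
    [[0,-0.06,0],0],
    [[0,-0.06,0],0],
    [[0,-0.06,0],0],
    [[0,-0.06,0],0]
  ]
}}

```text
clock: 3.95
position: [939.7, -100.0, 259.9]
ee_rot: [-0.646, 0.762, -0.029, 0.024]
contact_force: [0.3, 0.3, -0.2]
gripper_width: 85.3
```

```bash
python3 - <<'E'
from bench import arm
s=arm.read_state(); print(s["clock"],s["joints"],s["joint_vel"],s["position"],s["ee_rot"])
E
```

```text
3.95 [ 0.06919277  1.11565912  1.4044028   0.0185544  -1.78738614 -0.22948284] [-0.03419981  0.10598395  0.02295816  0.07682706  0.42867063  0.05031014] [939.6953442  -99.98477241 259.92423305] [-0.64601101  0.7624226  -0.02865115  0.02367838]
```

Request:
{"name": "drive_tool", "arguments": {
  "plan": [
    [[0,-0.06,0],0],
    [[0,-0.06,0],0],
    [[0,-0.06,0],0],
    [[0,-0.06,0],0]
  ]
}}

```text
clock: 4.45
position: [993.7, -119.0, 230.3]
ee_rot: [-0.642, 0.758, -0.087, 0.074]
contact_force: [0.7, 0.9, -0.5]
gripper_width: 85.4
```

```bash
cat >> h.py <<'E'
def st():
    from bench import arm
    from scipy.spatial.transform import Rotation as Ro
    s=arm.read_state(); R=Ro.from_quat(s["ee_rot"]).as_matrix()
    print("t",round(s["clock"],2),"q",s["joints"].round(3),"p",s["position"].round(1),"F",s["contact_force"].round(1),"w",round(s["gripper_width"],1))
    print("toolx",R[:,0].round(3),"y",R[:,1].round(3),"z",R[:,2].round(3),"tilt",np.degrees(np.arccos(-R[2,2])).round(1))
    return s,R
E
python3 -c "
from h import *
st()"
```

```text
t 4.45 q [ 0.055  1.161  1.406  0.05  -1.593 -0.213] p [ 993.7 -119.   230.3] F [ 0.7  0.9 -0.5] w 85.4
toolx [-0.165 -0.986  0.001] y [-0.961  0.16  -0.227] z [ 0.224 -0.038 -0.974] tilt 13.1
```

```bash
python3 - <<'E'
from h import *
from scipy.optimize import least_squares
a=dict(np.load("pics/top0.npz"));b=dict(np.load("pics/scene0.npz"))
for d in(a,b): print("cam",(-d["R"].T@d["t"]).round())
for z in(0,300,600,-400): print(z,onz(a,530,260,z).round(),onz(a,560,200,z).round(), "console scene",onz(b,100,60,z).round(), "tyre",onz(b,10,100,z).round())
from scipy.spatial.transform import Rotation as Ro
D=[([1.5286,.38557,.0066,-.0005,-1.194,-.2586],[185.0,596.44,255.2]),([.25602,.19546,-.1378,0,-1.2381,-.4221],[532.03,-25.86,304.03]),([.10117,.77649,.80831,.0002,-1.6022,-.26626],[829.53,-76.47,304.35]),([.06919,1.11566,1.4044,.01855,-1.78739,-.22948],[939.7,-99.98,259.92]),([.055,1.161,1.406,.05,-1.593,-.213],[993.7,-119,230.3])]
Rx=lambda t:Ro.from_euler('x',t).as_matrix();Ry=lambda t:Ro.from_euler('y',t).as_matrix();Rz=lambda t:Ro.from_euler('z',t).as_matrix()
def fk(p,q,s4=1):
    a0,Z,L1,f1,f2,Lt,lat=p
    # forearm f1 along x', f2 along z'
    R=Rz(q[0])@Ry(q[1])
    X=Rz(q[0])@np.array([a0,lat,Z])+R@np.array([0,0,L1])
    R=R@Ry(-q[2]); X=X+R@np.array([f1,0,f2])
    R=R@Rx(s4*q[3])@Ry(-q[4])   # tool along x' -> pitch
    return X+R@np.array([Lt,0,0]),R
for s in(1,-1):
    f=lambda p:np.concatenate([fk(p,q,s)[0]-x for q,x in D])
    r=least_squares(f,[0,400,400,400,0,250,-160.]);print(s,r.x.round(1),r.fun.round(1))
    print(fk(r.x,D[4][0],s)[1][:,0].round(3))
E
```

```text
cam [ 290. -111. 1372.]
cam [1247. -667.  657.]
0 [ 282. -768.] [ 485. -885.] console scene [-2813.   -61.] tyre [-1827.  -779.]
300 [ 283. -624.] [ 442. -716.] console scene [-960. -338.] tyre [-424. -728.]
600 [ 285. -481.] [ 400. -547.] console scene [ 894. -615.] tyre [ 979. -677.]
-400 [ 279. -959.] [  542. -1111.] console scene [-5284.   308.] tyre [-3698.  -847.]
1 [   7.7  137.3  555.   423.2  -19.1  221.8 -166.5] [ 6.8 -1.9  0.3  2.6 -6.3 -0.5  3.4 -6.3  1.5  2.6  2.4  2.4 -5.8 17.7
 -3.7]
[ 0.218  0.062 -0.974]
-1 [   7.5  177.8  553.8  421.    -9.8  270.7 -159.8] [-0.  -1.   0.2  1.4  0.3 -0.6 -0.8 -0.1  1.4  0.2  0.   1.9  0.3  0.1
 -2.9]
[ 0.223 -0.038 -0.974]
```

Request:
{"name": "drive_tool", "arguments": {
  "plan": [
    [[0.0137,0.037,-0.0476],0],
    [[0.0137,0.037,-0.0476],0],
    [[0.0137,0.037,-0.0476],0],
    [[0.0137,0.037,-0.0476],0],
    [[0.0137,0.037,-0.0476],0],
    [[0.0137,0.037,-0.0476],0],
    [[0.0137,0.037,-0.0476],0],
    [[0.0137,0.037,-0.0476],0],
    [[0.0137,0.037,-0.0476],0],
    [[0.0137,0.037,-0.0476],0],
    [[0.0137,0.037,-0.0476],0],
    [[0.0137,0.037,-0.0476],0]
  ]
}}

```text
clock: 5.95
position: [426.2, -185.3, 679.5]
ee_rot: [-0.642, 0.758, -0.088, 0.074]
contact_force: [-0.6, 0.8, 1.0]
gripper_width: 85.0
```

```bash
python3 -c "
from h import *
st()"
```

```text
t 5.95 q [-0.041  0.021  0.557  0.03  -1.879 -0.111] p [ 426.2 -185.3  679.5] F [-0.6  0.8  1. ] w 85.0
toolx [-0.164 -0.986  0.001] y [-0.96   0.16  -0.228] z [ 0.225 -0.038 -0.974] tilt 13.2
```

Request:
{"name": "drive_tool", "arguments": {
  "plan": [
    [[0.012,0.02,-0.055],0],
    [[0.012,0.02,-0.055],0],
    [[0.012,0.02,-0.055],0],
    [[0,0.02,-0.055],0],
    [[0,0.03,-0.05],0],
    [[0,0.03,-0.05],0],
    [[0,0.03,-0.05],0]
  ]
}}

```text
clock: 6.82
position: [159.9, -153.2, 885.3]
ee_rot: [-0.638, 0.758, -0.11, 0.077]
contact_force: [-0.2, 1.5, 0.4]
gripper_width: 85.3
```

```bash
python3 -c "
from h import *
st()"
```

```text
t 6.83 q [ 0.249  0.033  1.407  0.303 -2.692 -0.132] p [ 159.9 -153.2  885.3] F [-0.2  1.5  0.4] w 85.3
toolx [-0.175 -0.984  0.023] y [-0.951  0.162 -0.265] z [ 0.257 -0.068 -0.964] tilt 15.4
```

```bash
cat > kin.py <<'E'
import numpy as np
from scipy.optimize import least_squares
from scipy.spatial.transform import Rotation as Ro
P=[7.5,177.8,553.8,421,-9.8,270.7,-159.8]
Rx=lambda t:Ro.from_euler('x',t).as_matrix();Ry=lambda t:Ro.from_euler('y',t).as_matrix();Rz=lambda t:Ro.from_euler('z',t).as_matrix()
LO=np.array([-3.14,-1.21,-1.07,-3.16,-2.99,-.16,]);LO=np.array([-3.14,-1.21,-1.07,-3.16,-2.99,-3.1]);HI=np.array([3.14,2.06,1.41,2.05,-.16,3.1])
def core(q):
    a0,Z,L1,f1,f2,Lt,lat=P
    R=Rz(q[0])@Ry(q[1]); X=Rz(q[0])@np.array([a0,lat,Z])+R@np.array([0,0,L1])
    R=R@Ry(-q[2]); X=X+R@np.array([f1,0,f2]); W=X
    R=R@Rx(-q[3])@Ry(-q[4]); return X+R@np.array([Lt,0,0]),R,W
C=None
def fk(q):
    X,R,W=core(q); return X,R@C@Rz(S6*q[5]),W
# calibrate C from two poses
_d=[([.25602,.19546,-.1378,0,-1.2381,-.4221],[-.646,.7634,.0002,-.0002]),([1.5286,.38557,.0066,-.0005,-1.194,-.2586],[.9887,-.15,-.0001,.0011]),([.055,1.161,1.406,.05,-1.593,-.213],[-.642,.758,-.087,.074])]
best=None
for s in(1,-1):
    M=[core(q)[1].T@Ro.from_quat(o).as_matrix()@Rz(-s*q[5]) for q,o in _d]
    e=sum(np.abs(m-M[0]).sum() for m in M)
    if best is None or e<best[0]: best=(e,s,M[0])
S6=best[1]; C=best[2]
def ik(X,Rt,q0):
    def f(q):
        x,R,_=fk(q); return np.r_[(x-X)/100,Ro.from_matrix(R.T@Rt).as_rotvec()]
    r=least_squares(f,np.clip(q0,LO+1e-4,HI-1e-4),bounds=(LO,HI)); return r.x,np.abs(r.fun).max()
E
python3 - <<'E'
from kin import *
import kin
print(best[0],S6,C.round(3))
xb=np.array([.986,-.165,0]);yb=np.array([.165,.986,0]);zz=np.array([0,0,1.])
rng=np.random.default_rng(0)
for sgn in(-1,1):
  for al in(60,75,88):
    a=np.radians(al); z=sgn*np.sin(a)*yb-np.cos(a)*zz
    for ys in(-1,1):
      y=ys*xb; x=np.cross(y,z); R=np.c_[x,y,z]
      blk=np.array([528,-29,126.])
      for nm,T,psis in(("pan",blk-sgn*20*yb-6*z,(0,)),("tray",np.array([552,270,230.])-sgn*20*yb,(0,55,-55))):
        out=[]
        for ps in psis:
          Rt=R@Rz(np.radians(ps))
          sol=[]
          for k in range(40):
            q,e=ik(T,Rt,rng.uniform(LO,HI))
            if e<1e-4: sol.append(tuple(q.round(2)))
          sol=sorted(set(sol)); out.append((ps,len(sol),sol[:3]))
        print("z",sgn,"al",al,"ysgn",ys,nm,out)
E
```

```text
0.00484570834428329 -1 [[ 0.  0.  1.]
 [-1.  0.  0.]
 [-0. -1.  0.]]
z -1 al 60 ysgn -1 pan [(0, 1, [(np.float64(0.64), np.float64(0.67), np.float64(-0.27), np.float64(0.64), np.float64(-1.53), np.float64(-1.15))])]
z -1 al 60 ysgn -1 tray [(0, 1, [(np.float64(0.92), np.float64(0.8), np.float64(0.32), np.float64(0.47), np.float64(-2.05), np.float64(-1.09))]), (55, 1, [(np.float64(0.92), np.float64(0.8), np.float64(0.32), np.float64(0.47), np.float64(-2.05), np.float64(-2.05))]), (-55, 1, [(np.float64(0.92), np.float64(0.8), np.float64(0.32), np.float64(0.47), np.float64(-2.05), np.float64(-0.13))])]
z -1 al 60 ysgn 1 pan [(0, 1, [(np.float64(0.64), np.float64(0.67), np.float64(-0.27), np.float64(0.64), np.float64(-1.53), np.float64(1.99))])]
z -1 al 60 ysgn 1 tray [(0, 1, [(np.float64(0.92), np.float64(0.8), np.float64(0.32), np.float64(0.47), np.float64(-2.05), np.float64(2.05))]), (55, 1, [(np.float64(0.92), np.float64(0.8), np.float64(0.32), np.float64(0.47), np.float64(-2.05), np.float64(1.09))]), (-55, 1, [(np.float64(0.92), np.float64(0.8), np.float64(0.32), np.float64(0.47), n
[... 4746 characters left out ...]
4(-1.37), np.float64(0.25))]), (-55, 1, [(np.float64(0.29), np.float64(0.61), np.float64(-0.56), np.float64(-1.98), np.float64(-1.37), np.float64(2.17))])]
z 1 al 88 ysgn 1 pan [(0, 1, [(np.float64(-0.31), np.float64(0.86), np.float64(-0.38), np.float64(-1.42), np.float64(-1.58), np.float64(-1.89))])]
z 1 al 88 ysgn 1 tray [(0, 1, [(np.float64(0.29), np.float64(0.61), np.float64(-0.56), np.float64(-1.98), np.float64(-1.37), np.float64(-1.93))]), (55, 1, [(np.float64(0.29), np.float64(0.61), np.float64(-0.56), np.float64(-1.98), np.float64(-1.37), np.float64(-2.89))]), (-55, 1, [(np.float64(0.29), np.float64(0.61), np.float64(-0.56), np.float64(-1.98), np.float64(-1.37), np.float64(-0.97))])]
```

Request:
{"name": "drive_tool", "arguments": {
  "plan": [
    [[0.057,0.005,0.02],0],
    [[0.057,0.005,0.02],0],
    [[0.057,0.005,0.02],0],
    [[0.057,0.005,0.02],0],
    [[0.017,0.05,-0.013],0],
    [[0.017,0.05,-0.013],0],
    [[0.017,0.05,-0.013],0],
    [[0.017,0.05,-0.013],0],
    [[0.017,0.05,-0.013],0]
  ]
}}

```text
clock: 7.95
position: [-121.7, -334.3, 816.0]
ee_rot: [-0.641, 0.756, -0.113, 0.066]
contact_force: [0.6, -1.1, -0.1]
gripper_width: 85.4
```

```bash
python3 -c "
from h import *
st()"
```

```text
t 7.95 q [-1.744  0.192  1.407 -0.597 -2.669  1.029] p [-121.7 -334.3  816. ] F [ 0.6 -1.1 -0.1] w 85.4
toolx [-0.169 -0.985  0.045] y [-0.955  0.152 -0.255] z [ 0.245 -0.087 -0.966] tilt 15.0
```

```bash
python3 - <<'E'
from bench import arm
from h import *
for n in ("wrist","scene"):
    d=arm.get_image(n); cv2.imwrite(f"pics/{n}2.png",d["image"][:,:,::-1]); np.savez(f"pics/{n}2.npz",**d)
    print(proj(d,(-475,-526,860)),proj(d,(-400,-500,500)),proj(d,(-400,-500,0)))
E
```

```text
[-1670.50730026  1335.99719075] [625.51641239 -18.30894512] [490.03068009  64.36732134]
[   4.61911076 -100.89486786] [64.25665232 30.05163742] [111.09750706 161.88031575]
```

View pics/wrist2.png

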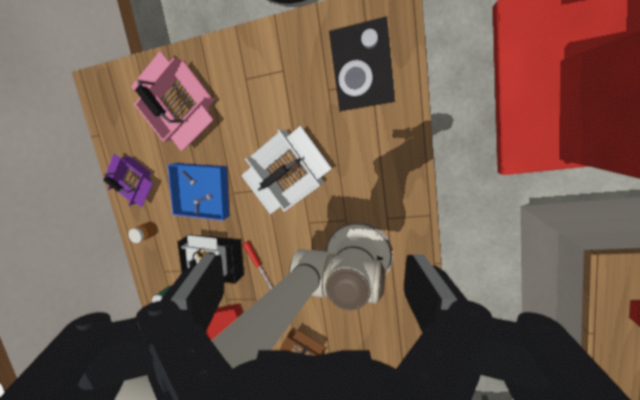

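View pics/scene2.png

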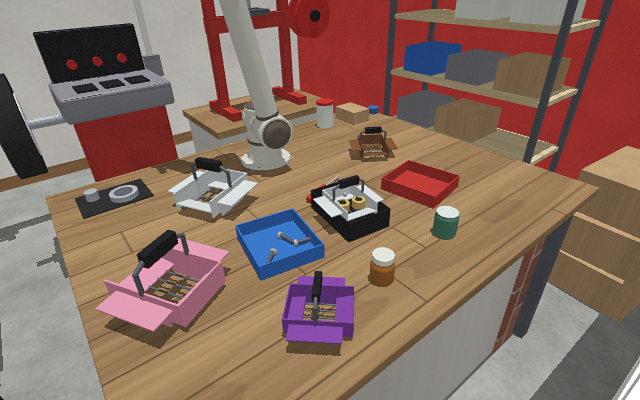

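Request:
{"name": "drive_tool", "arguments": {
  "plan": [
    [[0.0235,0.0475,0.013],0],
    [[0.0235,0.0475,0.013],0],
    [[0.0235,0.0475,0.013],0],
    [[0.0235,0.0475,0.013],0],
    [[0.0235,0.0475,0.013],0],
    [[0.0235,0.0475,0.013],0],
    [[0.037,0.003,-0.049],0],
    [[0.037,0.003,-0.049],0],
    [[0.037,0.003,-0.049],0],
    [[0.037,0.003,-0.049],0]
  ]
}}

```text
clock: 9.3
position: [-374.5, -460.0, 693.2]
ee_rot: [-0.636, 0.761, -0.128, 0.011]
contact_force: [-0.5, -0.3, 0.5]
gripper_width: 85.3
```

```bash
cat >> h.py <<'E'
def st2(zf=(-.159,-.952,-.259)):
    from kin import fk,P,Rz as RZ
    s,R=st(); q=s["joints"]; X,_,W=fk(q)
    sh=RZ(q[0])@np.array([P[0],P[6],P[1]]); n=(W-sh); D=np.linalg.norm(n); n/=D
    z=R[:,2]; m=np.cross(z,n); m/=np.linalg.norm(m)
    zf=np.array(zf)
    print("W",W.round(0),"D",D.round(0),"n",n.round(3),"n in tool",(R.T@n).round(3),"ang z-n",np.degrees(np.arccos(z@n)).round(1),"zf off plane deg",np.degrees(np.arcsin(m@zf)).round(1),"modelerr",(X-s["position"]).round(1), "zf in tool",(R.T@zf).round(3))
E
python3 -c "
from h import *
st2()"
```

```text
t 9.3 q [-2.116  0.494  1.408 -0.368 -2.387  1.655] p [-374.5 -460.   693.2] F [-0.5 -0.3  0.5] w 85.3
toolx [-0.191 -0.971  0.145] y [-0.965  0.159 -0.208] z [ 0.179 -0.18  -0.967] tilt 14.7
W [-414. -375.  993.] D 971.0 n [-0.282 -0.465  0.84 ] n in tool [ 0.627  0.023 -0.779] ang z-n 141.2 zf off plane deg 1.3 modelerr [ 9.2 36.8 37.9] zf in tool [0.917 0.057 0.393]
```

Request:
{"name": "drive_tool", "arguments": {
  "plan": [
    [[0.041,0.001,-0.046],0],
    [[0.041,0.001,-0.046],0],
    [[0.042,0.001,-0.045],0],
    [[0.043,0.001,-0.044],0],
    [[0.044,0.001,-0.043],0],
    [[0.045,0.001,-0.042],0],
    [[0.046,0.001,-0.041],0],
    [[0.047,0.001,-0.04],0],
    [[0.048,0.001,-0.039],0],
    [[0.049,0.001,-0.038],0]
  ]
}}

```text
clock: 10.55
position: [-319.3, -531.3, 758.2]
ee_rot: [-0.61, 0.76, -0.181, -0.131]
contact_force: [-0.2, 0.7, 0.1]
gripper_width: 85.4
```

```bash
python3 -c "
from h import *
st2()"
```

```text
t 10.55 q [-1.936  0.433  1.407 -0.207 -2.117  1.571] p [-319.3 -531.3  758.2] F [-0.2  0.7  0.1] w 85.4
toolx [-0.222 -0.88   0.42 ] y [-0.975  0.191 -0.115] z [ 0.021 -0.435 -0.9  ] tilt 25.9
W [-322. -396. 1023.] D 971.0 n [-0.176 -0.459  0.871] n in tool [ 0.809 -0.017 -0.587] ang z-n 126.0 zf off plane deg 1.1 modelerr [ 2.7 17.6 21.2] zf in tool [0.764 0.003 0.644]
```

Request:
{"name": "drive_tool", "arguments": {
  "plan": [
    [[0.051,-0.001,-0.035],0],
    [[0.051,-0.001,-0.034],0],
    [[0.052,-0.001,-0.033],0],
    [[0.053,-0.001,-0.031],0],
    [[0.054,-0.001,-0.03],0],
    [[0.055,-0.001,-0.028],0],
    [[0.056,-0.001,-0.026],0],
    [[0.057,-0.001,-0.024],0],
    [[0.057,-0.001,-0.022],0],
    [[0.058,-0.001,-0.02],0],
    [[0.058,-0.001,-0.018],0],
    [[0.059,-0.001,-0.016],0]
  ]
}}

```text
clock: 12.05
position: [-257.3, -614.2, 866.3]
ee_rot: [-0.552, 0.721, -0.274, -0.317]
contact_force: [0.7, 0.2, -0.0]
gripper_width: 85.4
```

```bash
python3 -c "
from h import *
st2()"
```

```text
t 12.05 q [-1.702  0.397  1.407  0.056 -1.716  1.471] p [-257.3 -614.2  866.3] F [ 0.7  0.2 -0. ] w 85.4
toolx [-0.191 -0.622  0.76 ] y [-0.969  0.241 -0.047] z [-0.154 -0.745 -0.649] tilt 49.6
W [-218. -429. 1040.] D 971.0 n [-0.06  -0.456  0.888] n in tool [ 0.97  -0.093 -0.227] ang z-n 103.1 zf off plane deg -1.3 modelerr [ -2.4 -16.9  -2.4] zf in tool [ 0.426 -0.063  0.902]
```

Request:
{"name": "drive_tool", "arguments": {
  "plan": [
    [[0.06,-0.006,-0.014],0],
    [[0.06,-0.006,-0.012],0],
    [[0.06,-0.006,-0.01],0],
    [[0.061,-0.006,-0.008],0],
    [[0.061,-0.006,-0.006],0],
    [[0.061,-0.006,-0.004],0],
    [[0.061,-0.006,-0.002],0],
    [[0.061,-0.006,0.0],0],
    [[0.061,-0.006,0.002],0],
    [[0.061,-0.006,0.004],0],
    [[0.061,-0.006,0.006],0]
  ]
}}

```text
clock: 13.42
position: [-186.9, -678.9, 983.0]
ee_rot: [-0.476, 0.642, -0.371, -0.472]
contact_force: [0.7, 0.3, -0.8]
gripper_width: 85.7
```

```bash
python3 -c "
from h import *
st2()"
```

```text
t 13.43 q [-1.493  0.417  1.407  0.343 -1.304  1.349] p [-186.9 -678.9  983. ] F [ 0.7  0.3 -0.8] w 85.7
toolx [-0.101 -0.261  0.96 ] y [-0.962  0.271 -0.028] z [-0.253 -0.926 -0.279] tilt 73.8
W [-123. -482. 1030.] D 971.0 n [ 0.037 -0.476  0.878] n in tool [ 0.964 -0.189  0.187] ang z-n 79.2 zf off plane deg -5.3 modelerr [ -4.5 -54.3 -27.9] zf in tool [ 0.016 -0.098  0.994]
```

```bash
python3 - <<'E'
import cv2
a=cv2.imread("pics/wrist1.png")[80:260,210:425]
cv2.imwrite("pics/z4.png",cv2.resize(a,None,fx=3.5,fy=3.2,interpolation=cv2.INTER_CUBIC))
E
```

View pics/z4.png

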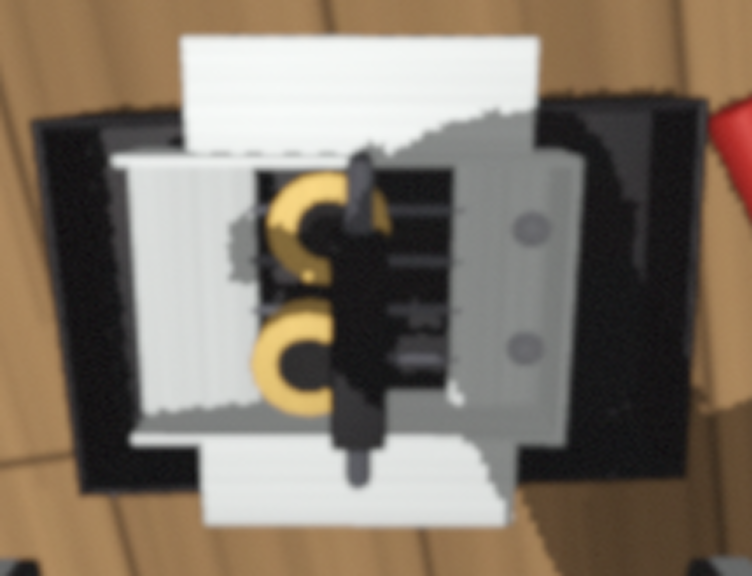

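```bash
python3 - <<'E'
from h import *
d=dict(np.load("pics/wrist1.npz"));f=lambda x,y,z:onz(d,210+x/3.5,80+y/3.2,z)
a,b=f(360,158,128),f(357,485,128);print("elbow",a,b,np.degrees(np.arctan2(*(b-a)[::1])),np.linalg.norm(a-b))
a,b=f(360,232,138),f(358,447,138);print("block top",a,b,(a+b)/2,np.linalg.norm(a-b))
# flange edges
F=[f(*p,66) for p in((181,38),(540,38),(507,525),(205,523))];print("flange",np.round(F,1),np.mean(F,0))
def yaw(v):return np.degrees(np.arctan2(v[1],v[0]))
print(yaw(F[0]-F[1]),yaw(F[3]-F[2]))
G=[f(*p,64) for p in((35,122),(705,100),(685,478),(82,493))];print("pan",np.round(G,1),np.mean(G,0),yaw(G[0]-G[1]),yaw(G[3]-G[2]))
t=dict(np.load("pics/top0.npz"));g=lambda x,y,z:onz(t,270+x/7,145+y/7,z)
print("top flange",np.mean([g(x,y,66) for x,y in((103,140),(480,197),(443,428),(65,372))],0))
E
```

```text
elbow [522.84955785 -78.4277887 ] [540.77691912  22.52099414] 10.070095169719174 102.52827434118933
block top [526.15562074 -58.71426738] [537.64704429   6.01900547] [531.90133252 -26.34763095] 65.74533770151758
flange [[ 571.9 -122.4]
 [ 462.  -103.9]
 [ 495.1   74. ]
 [ 602.    55.2]] [532.75488005 -24.28558337]
-9.540757620703104 -9.997615224051271
pan [[ 624.2 -103.1]
 [ 412.3  -75. ]
 [ 429.9   65.6]
 [ 643.2   36.2]] [527.42215298 -19.08612918] -7.556991640452813 -7.8594989388156185
top flange [531.76963705 -27.024318  ]
```

Request:
{"name": "drive_tool", "arguments": {
  "plan": [
    [[-0.036,-0.044,-0.02],0],
    [[-0.036,-0.044,-0.02],0],
    [[-0.036,-0.044,-0.02],0],
    [[-0.036,-0.044,-0.02],0],
    [[-0.036,-0.044,-0.02],0],
    [[-0.036,-0.044,-0.02],0],
    [[-0.036,-0.044,-0.02],0],
    [[-0.036,-0.044,-0.02],0],
    [[-0.036,-0.044,-0.02],0],
    [[-0.036,-0.044,-0.02],0],
    [[-0.036,-0.044,-0.02],0],
    [[-0.036,-0.044,-0.02],0]
  ]
}}

```text
clock: 14.92
position: [387.2, -512.1, 687.7]
ee_rot: [-0.469, 0.65, -0.369, -0.471]
contact_force: [1.2, -0.9, 0.4]
gripper_width: 85.5
```

```bash
python3 -c "
from h import *
st2((-.171,-.951,-.259))"
```

```text
t 14.93 q [-0.443  0.142 -0.108  1.325 -1.348 -0.238] p [ 387.2 -512.1  687.7] F [ 1.2 -0.9  0.4] w 85.5
toolx [-0.117 -0.263  0.958] y [-0.957  0.287 -0.038] z [-0.265 -0.921 -0.285] tilt 73.4
W [ 376. -355.  612.] D 650.0 n [ 0.672 -0.319  0.668] n in tool [ 0.645 -0.76  -0.075] ang z-n 94.3 zf off plane deg -2.8 modelerr [ -83.5  -92.1 -152.7] zf in tool [ 0.022 -0.1    0.995]
```

```bash
cat > fit.py <<'E'
from kin import *
D=[([1.5286,.38557,.0066,-.0005,-1.194,-.2586],[185.0,596.44,255.2]),([.25602,.19546,-.1378,0,-1.2381,-.4221],[532.03,-25.86,304.03]),([.10117,.77649,.80831,.0002,-1.6022,-.26626],[829.53,-76.47,304.35]),([.06919,1.11566,1.4044,.01855,-1.78739,-.22948],[939.7,-99.98,259.92]),([.055,1.161,1.406,.05,-1.593,-.213],[993.7,-119,230.3]),
([-.041,.021,.557,.03,-1.879,-.111],[426.2,-185.3,679.5]),([.249,.033,1.407,.303,-2.692,-.132],[159.9,-153.2,885.3]),([-1.744,.192,1.407,-.597,-2.669,1.029],[-121.7,-334.3,816]),([-2.116,.494,1.408,-.368,-2.387,1.655],[-374.5,-460,693.2]),([-1.936,.433,1.407,-.207,-2.117,1.571],[-319.3,-531.3,758.2]),([-1.702,.397,1.407,.056,-1.716,1.471],[-257.3,-614.2,866.3]),([-1.493,.417,1.407,.343,-1.304,1.349],[-186.9,-678.9,983]),([-.443,.142,-.108,1.325,-1.348,-.238],[387.2,-512.1,687.7])]
def f2(p,q):
    a0,Z,L1,e1,lat1,f1,g1,g2,g3,Lt,tz=p
    R=Rz(q[0]); X=R@np.array([a0,lat1,Z]); R=R@Ry(q[1]); X=X+R@np.array([e1,0,L1])
    R=R@Ry(-q[2]); X=X+R@np.array([f1,0,g3]); R=R@Rx(-q[3]); X=X+R@np.array([0,g1,g2])
    R=R@Ry(-q[4]); return X+R@np.array([Lt,0,tz])
r=least_squares(lambda p:np.concatenate([f2(p,q)-x for q,x in D]),[7,178,554,0,-80,421,-80,0,-10,270,0.],loss='soft_l1')
print(r.x.round(1)); print(np.array([f2(r.x,q)-x for q,x in D]).round(1))
E
python3 fit.py
```

```text
[ 4.000e-01  1.605e+02  5.649e+02 -1.000e-01 -2.000e-01  4.219e+02
 -1.596e+02 -0.000e+00  0.000e+00  2.727e+02 -4.000e-01]
[[-0.  -0.  -0. ]
 [ 0.  -0.  -0. ]
 [ 0.   0.   0. ]
 [ 0.   0.   0. ]
 [-0.   0.3 -0.2]
 [ 0.1  0.2 -0.2]
 [ 0.   0.1 -0.2]
 [-0.3 -0.2 -0.1]
 [-0.3  0.1  0. ]
 [ 0.   0.1  0.2]
 [ 0.1  0.1  0.3]
 [ 0.1  0.2  0. ]
 [-0.2 -0.3  0.2]]
```

```bash
cat >> kin.py <<'E'
P2=[.4,160.5,564.9,0,0,421.9,-159.6,272.7]
def fk(q):
    R=Rz(q[0]); X=np.array([0,0,160.5]); R=R@Ry(q[1]); X=X+R@np.array([0,0,564.9]); El=X
    R=R@Ry(-q[2]); X=X+R@np.array([421.9,0,0]); A=X; R=R@Rx(-q[3]); X=X+R@np.array([0,-159.6,0]); B=X
    R=R@Ry(-q[4]); return X+R@np.array([272.7,0,0]),R@C@Rz(S6*q[5]),(El,A,B)
E
python3 - <<'E'
from kin import *
from bench import arm
q0=arm.read_state()["joints"]
x,R,w=fk(q0);print(x)
xb=np.array([.985,-.174,0]);yb=np.array([.174,.985,0]);zz=np.array([0,0,1.])
rng=np.random.default_rng(0)
for al in(60,75,88):
    a=np.radians(al); z=-np.sin(a)*yb-np.cos(a)*zz; y=-xb; x=np.cross(y,z); R=np.c_[x,y,z]
    for nm,T,ps in(("pan",np.array([532,-26,126.])+22*yb,0),("panhi",np.array([532,-26,226.])+22*yb,0),("tray",np.array([552,270,230.])+20*yb,0),("tray",np.array([552,270,230.])+20*yb,-55)):
        Rt=R@Rz(np.radians(ps)); sol={}
        for k in range(60):
            q,e=ik(T,Rt,q0 if k==0 else rng.uniform(LO,HI))
            if e<1e-4: sol[tuple(float(v) for v in q.round(2))]=[v.round(0).tolist() for v in fk(q)[2]]
        print(al,nm,sol)
E
```

```text
[ 387.30144543 -512.10119971  687.4364326 ]
60 pan {(0.57, 0.66, -0.5, 0.71, -1.35, -1.27): [[290.0, 187.0, 608.0], [431.0, 278.0, 221.0], [577.0, 228.0, 262.0]]}
60 panhi {(0.58, 0.52, -0.43, 0.69, -1.5, -1.14): [[237.0, 154.0, 650.0], [440.0, 286.0, 304.0], [577.0, 228.0, 362.0]]}
60 tray {(0.9, 0.78, 0.15, 0.45, -1.89, -1.16): [[247.0, 313.0, 561.0], [458.0, 579.0, 311.0], [597.0, 522.0, 366.0]]}
60 tray {(0.9, 0.78, 0.15, 0.45, -1.89, -0.2): [[247.0, 313.0, 561.0], [458.0, 579.0, 311.0], [597.0, 522.0, 366.0]]}
75 pan {(0.6, 0.77, -0.5, 0.77, -1.52, -1.35): [[325.0, 220.0, 566.0], [430.0, 291.0, 164.0], [582.0, 255.0, 197.0]]}
75 panhi {(0.59, 0.62, -0.46, 0.77, -1.65, -1.23): [[274.0, 185.0, 619.0], [436.0, 295.0, 245.0], [582.0, 255.0, 297.0]]}
75 tray {(0.91, 0.88, 0.15, 0.53, -2.05, -1.17): [[267.0, 343.0, 522.0], [460.0, 591.0, 240.0], [601.0, 549.0, 301.0]]}
75 tray {(0.91, 0.88, 0.15, 0.53, -2.05, -0.21): [[267.0, 343.0, 522.0], [460.0, 591.0, 240.0], [601.0, 549.0, 301.0]]}
88 pan {(0.6, 0.87, -0.49, 0.8, -1.68, -1.42): [[356.0, 243.0, 525.0], [428.0, 292.0, 112.0], [583.0, 264.0, 135.0]]}
88 panhi {(0.59, 0.71, -0.49, 0.83, -1.79, -1.3): [[307.0, 207.0, 587.0], [432.0, 292.0, 193.0], [583.0, 264.0, 235.0]]}
88 tray {(0.91, 0.95, 0.12, 0.61, -2.18, -1.18): [[283.0, 362.0, 490.0], [458.0, 586.0, 178.0], [603.0, 558.0, 239.0]]}
88 tray {(0.91, 0.95, 0.12, 0.61, -2.18, -0.22): [[283.0, 362.0, 490.0], [458.0, 586.0, 178.0], [603.0, 558.0, 239.0]]}
```

```bash
python3 - <<'E'
from kin import *
from bench import arm
s=arm.read_state();q=s["joints"];R=Ro.from_quat(s["ee_rot"]).as_matrix();p=s["position"]
for a,b,n in((p,np.array([560,130,350.]),12),(np.array([560,130,350.]),np.array([569,104,161.]),4),(np.array([569,104,161.]),np.array([540,3,130.]),3)):
    for i in range(1,n+1):
        qn,e=ik(a+(b-a)*i/n,R,q); dq=np.abs(qn-q).max()*8; q=qn
        if i%3==0: print(e.round(5),q.round(2),dq.round(2),[v.round().tolist() for v in fk(q)[2]])
    print((R.T@(b-a)).round(0),n)
E
```

```text
0.0 [-0.09  0.11 -0.32  1.23 -1.61 -0.51] 0.98 [[64.0, -6.0, 722.0], [445.0, -41.0, 544.0], [503.0, -100.0, 681.0]]
0.0 [ 0.26  0.21 -0.37  1.01 -1.83 -0.77] 0.91 [[111.0, 30.0, 714.0], [452.0, 122.0, 483.0], [546.0, 60.0, 597.0]]
0.0 [ 0.54  0.39 -0.27  0.79 -1.96 -0.99] 0.64 [[186.0, 111.0, 682.0], [472.0, 282.0, 423.0], [589.0, 221.0, 512.0]]
0.0 [ 0.72  0.64 -0.02  0.62 -2.05 -1.11] 0.77 [[254.0, 222.0, 614.0], [504.0, 441.0, 354.0], [632.0, 381.0, 428.0]]
[-512.   32. -541.] 12
0.0 [ 0.7   0.77 -0.14  0.59 -1.83 -1.25] 0.56 [[302.0, 253.0, 565.0], [500.0, 418.0, 232.0], [639.0, 362.0, 286.0]]
[-175.   -9.   75.] 4
0.0 [ 0.58  0.78 -0.4   0.67 -1.58 -1.36] 0.59 [[333.0, 220.0, 560.0], [467.0, 308.0, 170.0], [612.0, 254.0, 208.0]]
[  0.  -0. 110.] 3
```

Request:
{"name": "drive_tool", "arguments": {
  "plan": [
    [[-0.0425,0.0027,-0.045],0],
    [[-0.0425,0.0027,-0.045],0],
    [[-0.0425,0.0027,-0.045],0],
    [[-0.0425,0.0027,-0.045],0],
    [[-0.0425,0.0027,-0.045],0],
    [[-0.0425,0.0027,-0.045],0],
    [[-0.0425,0.0027,-0.045],0],
    [[-0.0425,0.0027,-0.045],0],
    [[-0.0425,0.0027,-0.045],0],
    [[-0.0425,0.0027,-0.045],0],
    [[-0.0425,0.0027,-0.045],0],
    [[-0.0425,0.0027,-0.045],0]
  ]
}}

```text
clock: 16.42
position: [558.8, 129.6, 351.8]
ee_rot: [-0.469, 0.65, -0.369, -0.47]
contact_force: [1.3, 0.0, 0.6]
gripper_width: 85.2
```

Request:
{"name": "drive_tool", "arguments": {
  "plan": [
    [[-0.044,-0.002,0.019],-2.3],
    [[-0.044,-0.002,0.019],0],
    [[-0.044,-0.002,0.019],0],
    [[-0.03,-0.002,0.013],0],
    [[0,0,0],0]
  ]
}}

```text
clock: 17.05
position: [561.2, 104.3, 175.8]
ee_rot: [-0.482, 0.639, -0.359, -0.48]
contact_force: [-0.2, -0.3, -0.3]
gripper_width: 85.3
```

```bash
python3 - <<'E'
from bench import arm
from h import *
s,R=st()
p=s["position"]
for nm,T in(("T",(540,3,130)),):
    print(R.T@(np.array(T)-p))
for n in("wrist","scene","top"):
    d=arm.get_image(n); cv2.imwrite(f"pics/{n}3.png",d["image"][:,:,::-1]); np.savez(f"pics/{n}3.npz",**d)
E
```

```text
t 17.05 q [ 0.696  0.802 -0.174  0.58  -1.785 -1.241] p [561.2 104.3 175.8] F [-0.2 -0.3 -0.3] w 85.3
toolx [-0.074 -0.272  0.959] y [-0.96   0.278  0.004] z [-0.268 -0.921 -0.282] tilt 73.6
[-14.79079991  -8.0722958  111.91216127]
```

View pics/wrist3.png

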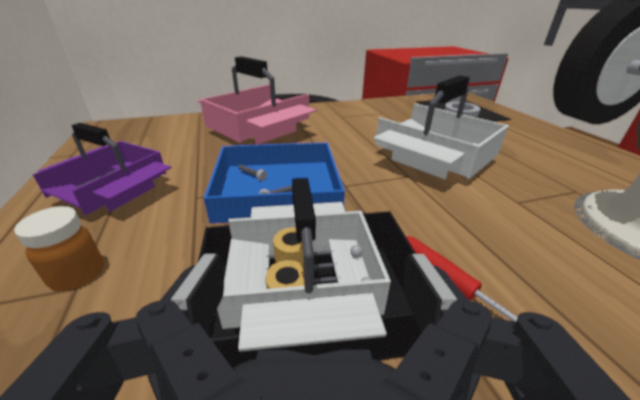

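View pics/scene3.png

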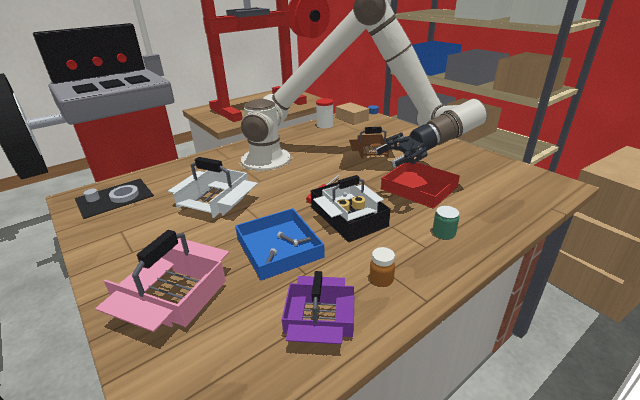

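View pics/top3.png

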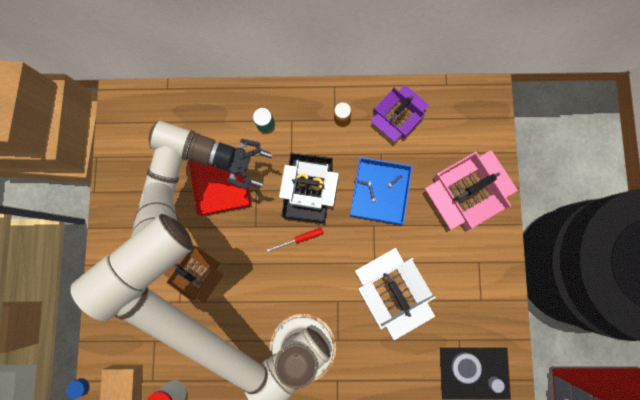

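```bash
python3 - <<'E'
from h import *
yb=np.array([.174,.985,0]);c=np.array([532,-26.3,126.])
for n in("wrist","scene","top"):
    d=dict(np.load(f"pics/{n}3.npz"))
    for X in(c,c+33*yb,c-33*yb,c+33*yb+[0,0,12],c+33*yb-[0,0,12],c+51*yb): print(n,proj(d,X).round(1))
a=cv2.imread("pics/wrist3.png")[165:350,190:410]
cv2.imwrite("pics/z5.png",cv2.resize(a,None,fx=3.5,fy=3.2,interpolation=cv2.INTER_CUBIC))
E
```

```text
wrist [302.7 205.9]
wrist [306.  229.4]
wrist [300.  186.7]
wrist [305.8 217.2]
wrist [306.1 240.9]
wrist [308.  244.5]
scene [347.7 181.4]
scene [357.3 178.6]
scene [337.9 184.3]
scene [357.4 175. ]
scene [357.2 182.2]
scene [362.4 177.2]
top [307.5 182. ]
top [297.2 180.3]
top [317.7 183.7]
top [296.9 179.6]
top [297.6 181. ]
top [291.7 179.4]
```

View pics/z5.png

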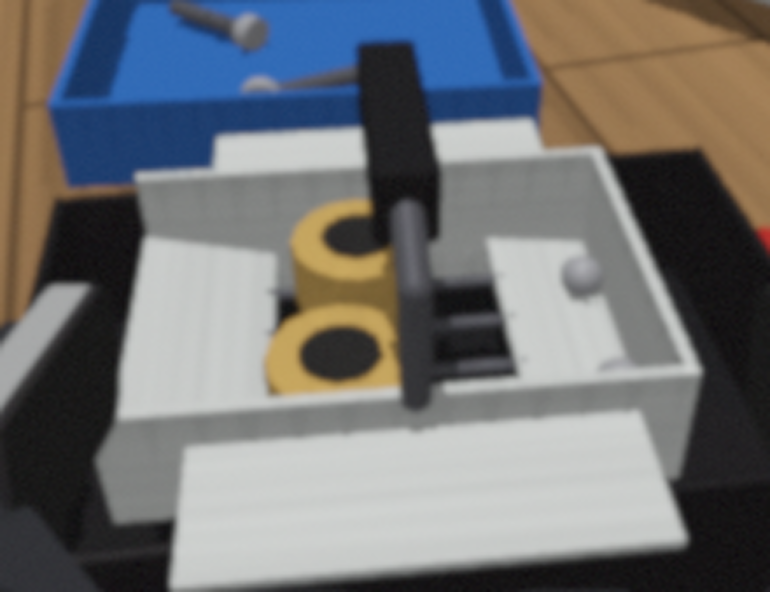

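Request:
{"name": "drive_tool", "arguments": {
  "plan": [
    [[-0.007,-0.004,0.025],0],
    [[-0.008,-0.004,0.03],0],
    [[0,0,0.03],0],
    [[0,0,0.027],0],
    [[0,0,0],0]
  ]
}}

```text
clock: 17.82
position: [540.1, 2.2, 133.0]
ee_rot: [-0.481, 0.642, -0.358, -0.478]
contact_force: [0.7, -0.4, 0.5]
gripper_width: 85.6
```

```bash
python3 - <<'E'
from bench import arm
from h import *
s,R=st()
p=s["position"]; print(R.T@(np.array((540,3,130))-p))
d=arm.get_image("wrist"); cv2.imwrite("pics/wrist4.png",d["image"][:,:,::-1])
E
```

```text
t 17.82 q [ 0.581  0.78  -0.395  0.67  -1.588 -1.318] p [540.1   2.2 133. ] F [ 0.7 -0.4  0.5] w 85.6
toolx [-0.08  -0.275  0.958] y [-0.96   0.281  0.   ] z [-0.269 -0.92  -0.287] tilt 73.3
[-3.07167221  0.34970932  0.1740552 ]
```

View pics/wrist4.png

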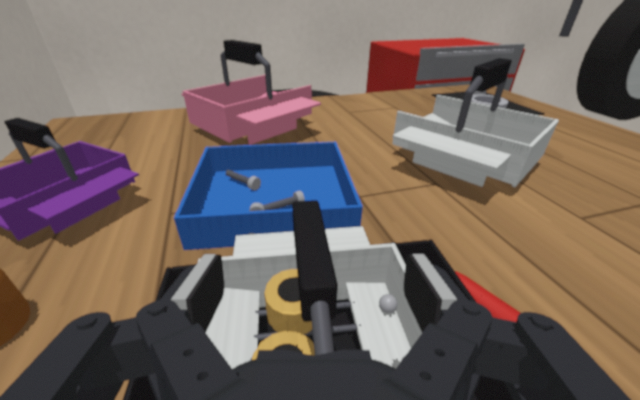

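Request:
{"name": "drive_tool", "arguments": {
  "plan": [
    [[-0.003,0,0],0],
    [[0,0,0],0],
    [[0,0,0],0],
    [[0,0,0],0],
    [[0,0,0],0],
    [[0,0,0],0],
    [[0,0,0],0]
  ],
  "fingers": 1
}}

```text
clock: 18.75
position: [540.9, 4.4, 128.8]
ee_rot: [-0.482, 0.641, -0.359, -0.478]
contact_force: [0.1, 3.3, 0.1]
gripper_width: 15.2
```

```bash
python3 - <<'E'
from bench import arm
from h import *
s,R=st()
for n in("wrist","top"):
    d=arm.get_image(n); cv2.imwrite(f"pics/{n}5.png",d["image"][:,:,::-1])
E
```

```text
t 18.75 q [ 0.584  0.788 -0.392  0.669 -1.585 -1.321] p [540.9   4.4 128.8] F [0.1 3.3 0.1] w 15.2
toolx [-0.079 -0.275  0.958] y [-0.96   0.279  0.001] z [-0.267 -0.92  -0.286] tilt 73.4
```

View pics/wrist5.png

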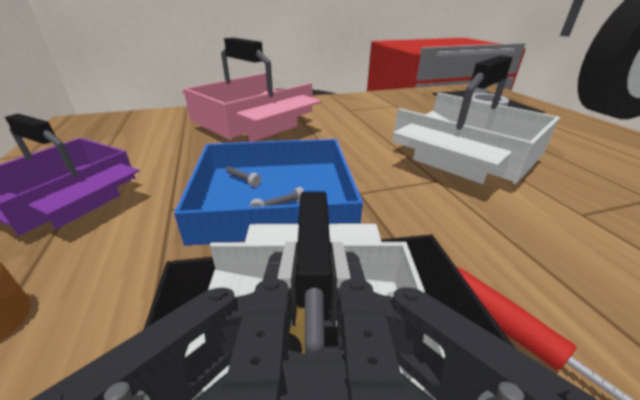

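Request:
{"name": "drive_tool", "arguments": {
  "plan": [
    [[0.012,0,-0.0035],0],
    [[0.014,0,-0.0035],0],
    [[0,-0.003,0],-4],
    [[0,-0.003,0],-5],
    [[0,-0.003,0],-4],
    [[0,-0.002,0],-4],
    [[0,0,0],-2],
    [[0,0,0],0],
    [[0,0,0],0],
    [[0,0,0],0]
  ]
}}

```text
clock: 20.1
position: [551.0, 0.7, 154.7]
ee_rot: [0.581, -0.553, 0.275, 0.531]
contact_force: [0.7, -0.0, -4.1]
gripper_width: 15.1
```

```bash
python3 - <<'E'
from bench import arm
from h import *
s,R=st()
for n in("wrist","top","scene"):
    d=arm.get_image(n); cv2.imwrite(f"pics/{n}6.png",d["image"][:,:,::-1]); np.savez(f"pics/{n}6.npz",**d)
a=cv2.imread("pics/top6.png")[145:230,250:350];b=cv2.imread("pics/scene6.png")[160:245,290:400]
cv2.imwrite("pics/z6.png",np.vstack([cv2.resize(a,(400,340),interpolation=2),cv2.resize(b,(400,309),interpolation=2)])[:600])
E
```

```text
t 20.1 q [ 0.568  0.76  -0.367  0.684 -1.622 -0.951] p [551.    0.7 154.7] F [ 0.7 -0.  -4.1] w 15.1
toolx [ 0.238 -0.35   0.906] y [-0.934  0.175  0.313] z [-0.268 -0.92  -0.286] tilt 73.4
```

View pics/z6.png

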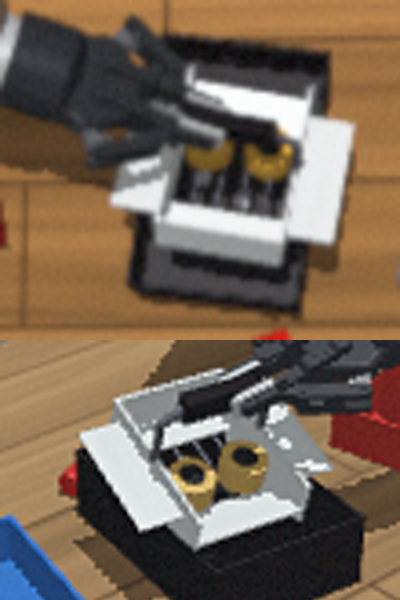

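View pics/wrist6.png

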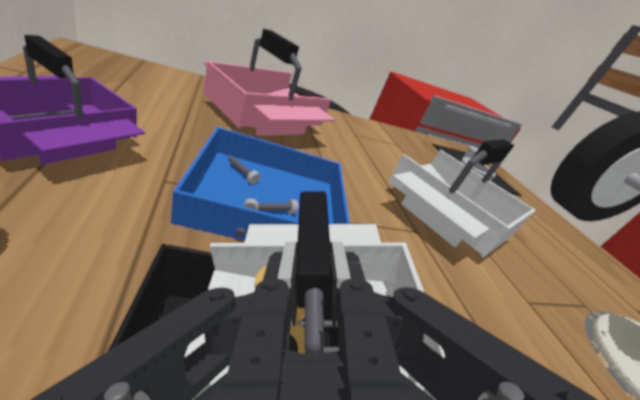

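```bash
python3 - <<'E'
import cv2,numpy as np
a=cv2.imread("pics/top6.png")[150:225,275:342];b=cv2.imread("pics/scene6.png")[165:235,305:395]
f=lambda i:np.clip(i.astype(float)*1.6,0,255).astype(np.uint8)
cv2.imwrite("pics/z7.png",np.hstack([cv2.resize(f(a),(400,448),interpolation=2),cv2.resize(b,(400,448),interpolation=2)]))
E
```

```text
(no output)
```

View pics/z7.png

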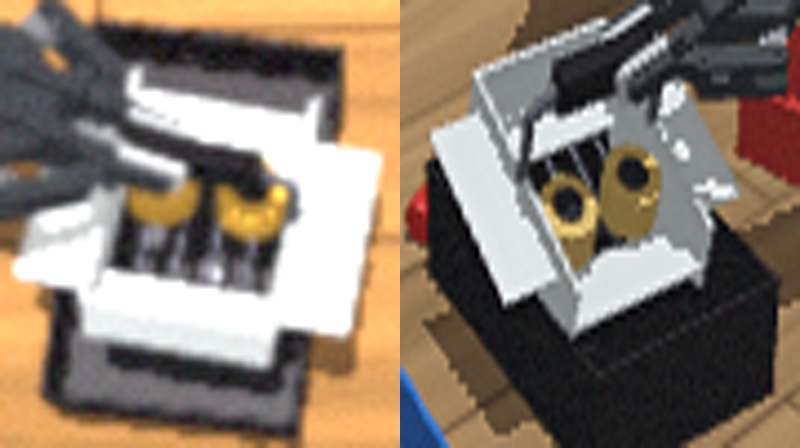

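Request:
{"name": "drive_tool", "arguments": {
  "plan": [
    [[0,0,0],8],
    [[0,0,0],8],
    [[0,0,0.012],0],
    [[0,0,-0.012],0],
    [[0,0,0],-8],
    [[0,0,0],-8],
    [[0,0,0.008],-1],
    [[0,0,-0.008],0],
    [[0,0,0],0],
    [[0,0,0],0],
    [[0,0,0],10],
    [[0,0,0],10]
  ]
}}

```text
clock: 21.75
position: [551.0, 0.6, 154.5]
ee_rot: [-0.48, 0.642, -0.36, -0.477]
contact_force: [-0.0, 0.1, -4.2]
gripper_width: 15.1
```

```bash
python3 - <<'E'
from bench import arm
from h import *
st()
for n in("top",):
    d=arm.get_image(n); cv2.imwrite(f"pics/{n}7.png",d["image"][:,:,::-1]); np.savez(f"pics/{n}7.npz",**d)
a=cv2.imread("pics/top7.png")[150:225,275:342]
cv2.imwrite("pics/z8.png",cv2.resize(np.clip(a*1.5,0,255).astype(np.uint8),None,fx=8,fy=8,interpolation=2))
E
```

```text
t 21.75 q [ 0.568  0.76  -0.367  0.684 -1.622 -1.288] p [551.    0.6 154.5] F [-0.   0.1 -4.2] w 15.1
toolx [-0.084 -0.273  0.958] y [-0.96   0.281 -0.004] z [-0.268 -0.92  -0.286] tilt 73.4
```

View pics/z8.png

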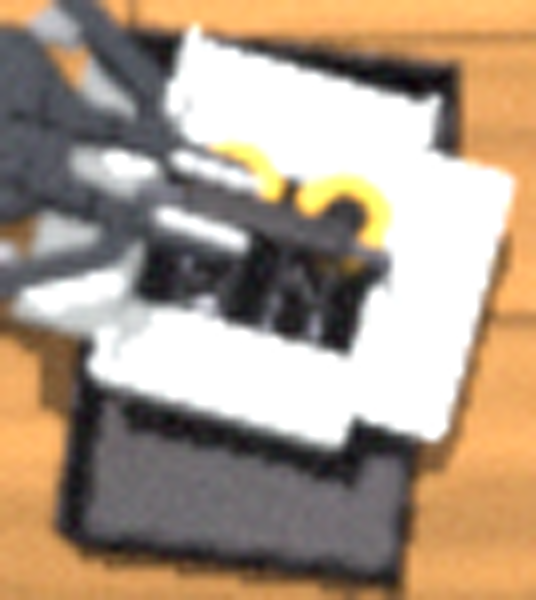

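Request:
{"name": "drive_tool", "arguments": {
  "plan": [
    [[0.015,0,-0.0045],0],
    [[0.03,0,-0.009],0],
    [[0.015,0,-0.0045],0],
    [[-0.005,0.007,-0.017],0],
    [[-0.01,0.015,-0.035],0],
    [[-0.013,0.018,-0.043],0],
    [[-0.013,0.018,-0.043],0],
    [[-0.013,0.018,-0.043],0],
    [[-0.013,0.018,-0.043],0],
    [[-0.01,0.015,-0.035],0],
    [[-0.007,0.01,-0.022],0],
    [[0,0,0],0]
  ]
}}

```text
clock: 23.3
position: [517.7, 318.4, 215.3]
ee_rot: [-0.483, 0.64, -0.359, -0.478]
contact_force: [-0.8, -1.0, -5.3]
gripper_width: 14.8
```

```bash
python3 - <<'E'
from bench import arm
from h import *
st()
for n in("top","scene"):
    d=arm.get_image(n); cv2.imwrite(f"pics/{n}8.png",d["image"][:,:,::-1]); np.savez(f"pics/{n}8.npz",**d)
a=cv2.imread("pics/top8.png")[140:235,180:345]
cv2.imwrite("pics/z9.png",cv2.resize(np.clip(a*1.3,0,255).astype(np.uint8),None,fx=4.8,fy=4.8,interpolation=2))
E
```

```text
t 23.3 q [ 0.949  0.898  0.214  0.385 -2.118 -1.259] p [517.7 318.4 215.3] F [-0.8 -1.  -5.3] w 14.8
toolx [-0.076 -0.275  0.959] y [-0.961  0.276  0.003] z [-0.265 -0.921 -0.285] tilt 73.4
```

View pics/z9.png

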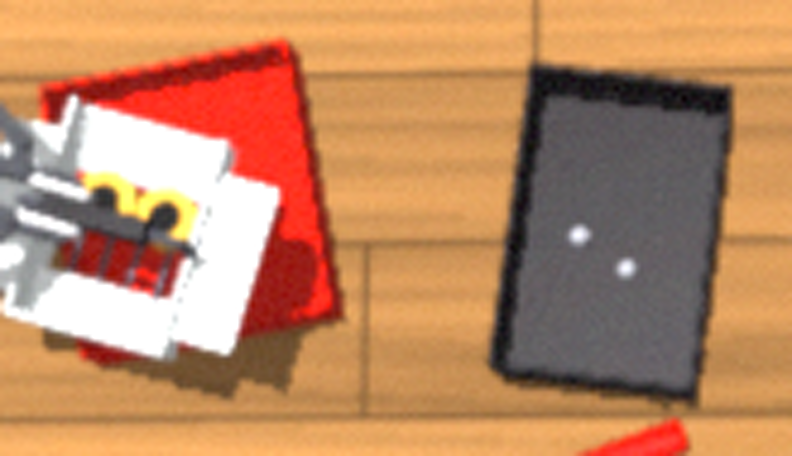

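View pics/scene8.png

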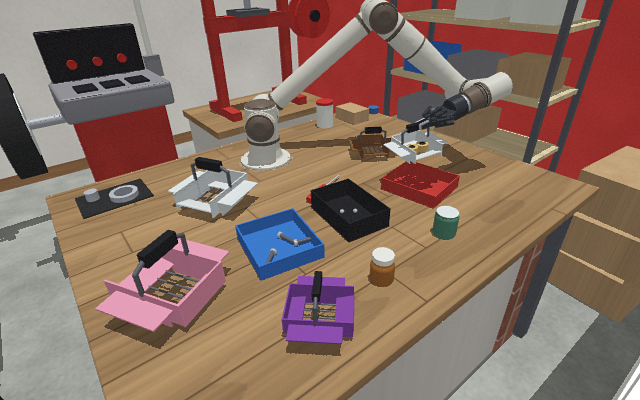

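Request:
{"name": "drive_tool", "arguments": {
  "plan": [
    [[-0.012,-0.001,0.008],0],
    [[-0.021,-0.002,0.014],0],
    [[0,0,0],-8],
    [[0,0,0],-10],
    [[0,0,0],-10],
    [[0,0,0],-10],
    [[0,0,0],-10],
    [[0,0,0],-8],
    [[0,0,0],-2],
    [[0,0,0],0],
    [[0,0,0],0],
    [[0,0,0],0]
  ]
}}

```text
clock: 24.9
position: [518.4, 303.5, 179.2]
ee_rot: [0.732, -0.327, 0.082, 0.592]
contact_force: [-0.2, 0.1, -2.2]
gripper_width: 15.2
```

```bash
python3 - <<'E'
from bench import arm
from h import *
st()
for n in("top","scene"):
    d=arm.get_image(n); cv2.imwrite(f"pics/{n}9.png",d["image"][:,:,::-1]); np.savez(f"pics/{n}9.npz",**d)
a=cv2.imread("pics/top9.png")[140:235,170:265];b=cv2.imread("pics/scene9.png")[120:220,350:480]
cv2.imwrite("pics/z10.png",np.hstack([cv2.resize(a,(400,400),interpolation=2),cv2.resize(b,(400,400),interpolation=2)]))
E
```

```text
t 24.9 q [ 0.937  0.919  0.165  0.379 -2.049 -0.273] p [518.4 303.5 179.2] F [-0.2  0.1 -2.2] w 15.2
toolx [ 0.772 -0.382  0.507] y [-0.576 -0.085  0.813] z [-0.268 -0.92  -0.286] tilt 73.4
```

View pics/z10.png

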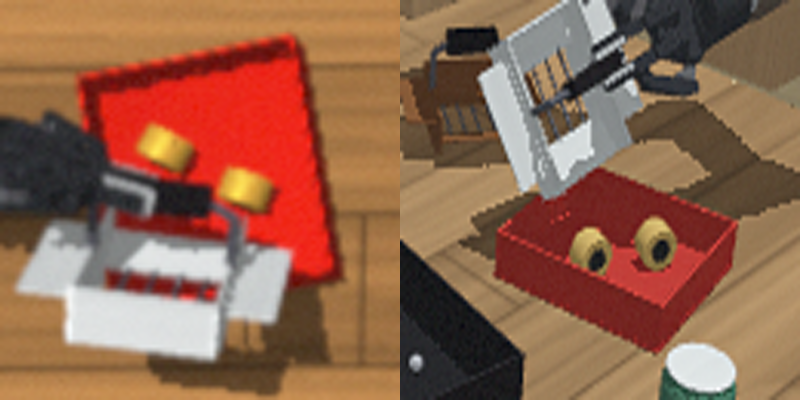

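Request:
{"name": "drive_tool", "arguments": {
  "plan": [
    [[0.015,0.024,-0.0085],0],
    [[0.02,0.033,-0.011],0],
    [[0,0,0],10],
    [[0,0,0],10],
    [[0,0,0],10],
    [[0,0,0],10],
    [[0,0,0],10],
    [[0,0,0],8],
    [[0,0,0],0]
  ]
}}

```text
clock: 26.12
position: [517.7, 303.3, 248.8]
ee_rot: [-0.482, 0.64, -0.358, -0.479]
contact_force: [0.3, 0.5, -3.6]
gripper_width: 14.8
```

```bash
python3 - <<'E'
from bench import arm
from h import *
s,R=st()
d=dict(np.load("pics/top8.npz"));C=np.array([onz(d,180+x/4.8,140+y/4.8,64) for x,y in((533,62),(732,88),(695,403),(492,372))]);print(C.round(1),C.mean(0).round(1))
for n in("top","scene"):
    d=arm.get_image(n); cv2.imwrite(f"pics/{n}10.png",d["image"][:,:,::-1]); np.savez(f"pics/{n}10.npz",**d)
a=cv2.imread("pics/top10.png")[140:235,170:265];b=cv2.imread("pics/scene10.png")[80:220,350:480]
cv2.imwrite("pics/z11.png",np.hstack([cv2.resize(a,(400,400),interpolation=2),cv2.resize(b,(400,430),interpolation=2)[:400]]))
print(R.T@(np.array([532,6,185])-s["position"]))
E
```

```text
t 26.12 q [ 0.936  0.849  0.194  0.403 -2.141 -1.237] p [517.7 303.3 248.8] F [ 0.3  0.5 -3.6] w 14.8
toolx [-0.077 -0.275  0.958] y [-0.96   0.279  0.003] z [-0.268 -0.92  -0.285] tilt 73.4
[[ 644.1   33.2]
 [ 623.9 -106. ]
 [ 403.6  -79. ]
 [ 426.1   60.1]] [524.4 -22.9]
[ 19.44598582 -96.81918882 287.93543448]
```

View pics/z11.png

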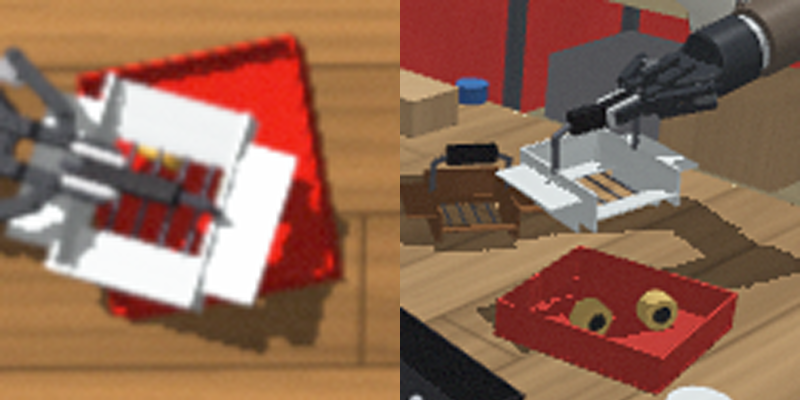

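Request:
{"name": "drive_tool", "arguments": {
  "plan": [
    [[0.002,-0.008,0.022],0],
    [[0.003,-0.014,0.04],0],
    [[0.004,-0.016,0.045],0],
    [[0.004,-0.016,0.045],0],
    [[0.004,-0.016,0.045],0],
    [[0.003,-0.014,0.04],0],
    [[0.002,-0.01,0.028],0],
    [[0.001,-0.0055,0.0175],0],
    [[0,0,0],0],
    [[0,0,0],0]
  ]
}}

```text
clock: 27.48
position: [536.4, 10.2, 190.4]
ee_rot: [-0.482, 0.641, -0.359, -0.478]
contact_force: [-0.1, 0.5, -3.6]
gripper_width: 14.5
```

```bash
python3 - <<'E'
from bench import arm
from h import *
s,R=st()
for n in("top","scene"):
    d=arm.get_image(n); cv2.imwrite(f"pics/{n}11.png",d["image"][:,:,::-1]); np.savez(f"pics/{n}11.npz",**d)
a=cv2.imread("pics/top11.png")[145:235,265:355];b=cv2.imread("pics/scene11.png")[140:250,290:400]
cv2.imwrite("pics/z12.png",np.hstack([cv2.resize(a,(400,400),interpolation=2),cv2.resize(b,(400,400),interpolation=2)]))
print(R.T@(np.array([536,9.5,130])-s["position"]))
E
```

```text
t 27.48 q [ 0.596  0.699 -0.376  0.662 -1.67  -1.26 ] p [536.4  10.2 190.4] F [-0.1  0.5 -3.6] w 14.5
toolx [-0.079 -0.275  0.958] y [-0.961  0.278  0.001] z [-0.266 -0.92  -0.286] tilt 73.4
[-57.61401214   0.19936819  18.0267971 ]
```

View pics/z12.png

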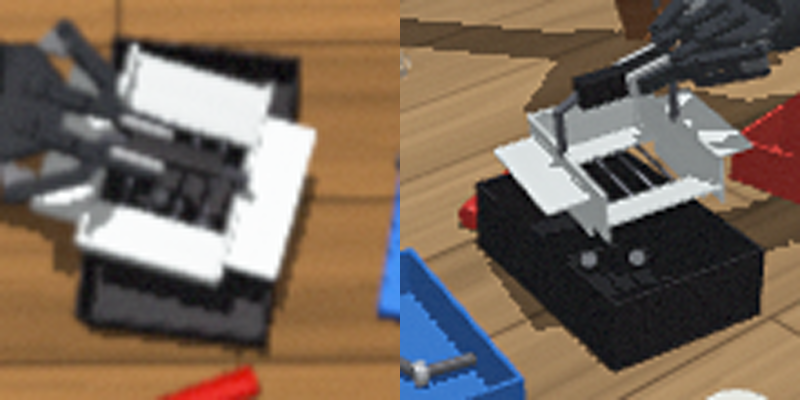

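Request:
{"name": "drive_tool", "arguments": {
  "plan": [
    [[-0.012,0,0.0036],0],
    [[-0.014,0,0.0042],0],
    [[-0.014,0,0.0042],0],
    [[-0.01,0,0.003],0],
    [[-0.003,0,0.001],0],
    [[0,0,0],0],
    [[0,0,0],0]
  ]
}}

```text
clock: 28.45
position: [536.0, 9.2, 135.9]
ee_rot: [-0.481, 0.641, -0.359, -0.478]
contact_force: [1.1, 3.0, 4.8]
gripper_width: 15.0
```

Request:
{"name": "drive_tool", "arguments": {
  "plan": [
    [[-0.002,0,0.0006],0],
    [[-0.002,0,0.0006],0],
    [[0,0,0],0]
  ]
}}

```text
clock: 28.82
position: [536.2, 9.6, 131.7]
ee_rot: [-0.481, 0.641, -0.359, -0.478]
contact_force: [1.1, 3.5, 4.9]
gripper_width: 14.8
```

```bash
python3 - <<'E'
from bench import arm
from h import *
s,R=st(); print(s["wrist_torque"])
for n in("top","scene","wrist"):
    d=arm.get_image(n); cv2.imwrite(f"pics/{n}12.png",d["image"][:,:,::-1]); np.savez(f"pics/{n}12.npz",**d)
a=cv2.imread("pics/top12.png")[145:235,265:355];b=cv2.imread("pics/scene12.png")[150:250,290:400]
cv2.imwrite("pics/z13.png",np.hstack([cv2.resize(a,(400,400),interpolation=2),cv2.resize(b,(400,400),interpolation=2)]))
E
```

```text
t 28.82 q [ 0.596  0.782 -0.395  0.659 -1.59  -1.324] p [536.2   9.6 131.7] F [1.1 3.5 4.9] w 14.8
toolx [-0.08  -0.274  0.958] y [-0.96   0.278 -0.001] z [-0.267 -0.921 -0.286] tilt 73.4
[0.21984387 0.03722962 0.0710536 ]
```

View pics/z13.png

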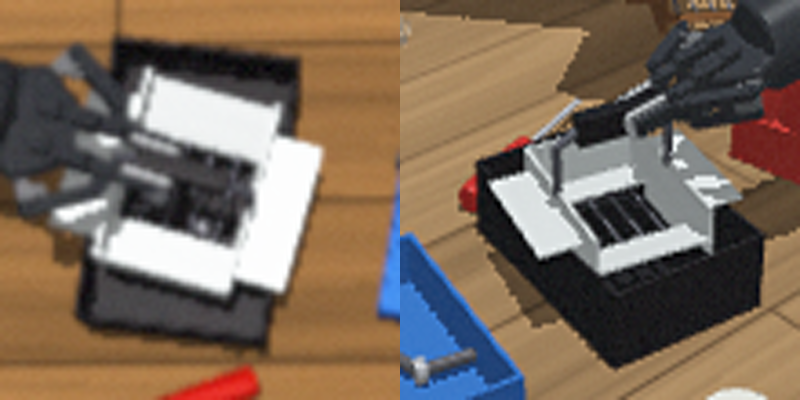

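View pics/wrist12.png

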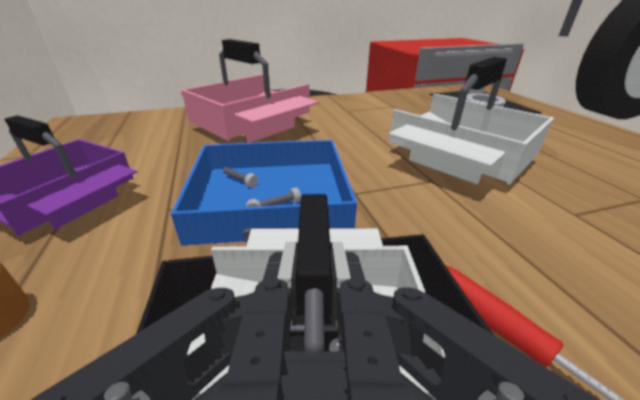

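Request:
{"name": "drive_tool", "arguments": {
  "plan": [
    [[-0.002,0,0.0006],0],
    [[-0.001,0,0],0],
    [[0,0,0],0]
  ]
}}

```text
clock: 29.35
position: [536.4, 10.0, 129.0]
ee_rot: [-0.481, 0.641, -0.359, -0.478]
contact_force: [1.1, 3.6, 6.4]
gripper_width: 14.8
```

Request:
{"name": "drive_tool", "arguments": {
  "plan": [
    [[0,0,0],0],
    [[0,0,0],0],
    [[0,0,0],0],
    [[0,0,0],0],
    [[0,0,0],0],
    [[0,0,0],0]
  ],
  "fingers": -1
}}

```text
clock: 30.1
position: [535.8, 9.3, 127.5]
ee_rot: [-0.482, 0.641, -0.358, -0.478]
contact_force: [-0.9, 0.9, 0.4]
gripper_width: 85.0
```

Request:
{"name": "drive_tool", "arguments": {
  "plan": [
    [[0.001,0,-0.015],0],
    [[0,0,-0.025],0],
    [[0,0,-0.035],0],
    [[0.01,0,-0.045],0],
    [[0.02,0,-0.045],0],
    [[0.04,0,-0.03],0],
    [[0.05,0,0],0],
    [[0.04,0,0],0],
    [[0,0,0],0]
  ]
}}

```text
clock: 31.22
position: [575.4, 144.9, 341.3]
ee_rot: [-0.482, 0.643, -0.358, -0.475]
contact_force: [0.4, 0.7, -0.6]
gripper_width: 85.4
```

```bash
python3 - <<'E'
from bench import arm
from h import *
s,R=st()
for n in("top","scene","wrist"):
    d=arm.get_image(n); cv2.imwrite(f"pics/{n}13.png",d["image"][:,:,::-1]); np.savez(f"pics/{n}13.npz",**d)
a=cv2.imread("pics/top13.png")[140:235,180:345];b=cv2.imread("pics/scene13.png")[150:250,290:480]
cv2.imwrite("pics/z14.png",np.vstack([cv2.resize(a,(560,322),interpolation=2),cv2.resize(b,(560,270),interpolation=2)]))
E
```

```text
t 31.23 q [ 0.72   0.679  0.034  0.623 -2.058 -1.065] p [575.4 144.9 341.3] F [ 0.4  0.7 -0.6] w 85.4
toolx [-0.085 -0.279  0.957] y [-0.96   0.279 -0.003] z [-0.266 -0.919 -0.291] tilt 73.1
```

View pics/z14.png

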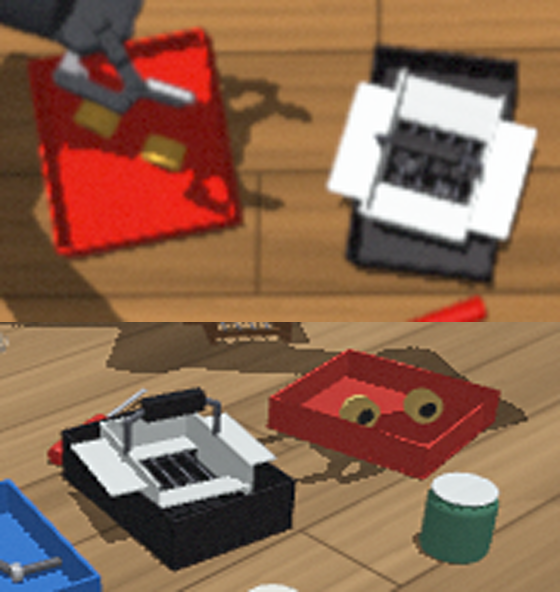

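View pics/wrist13.png

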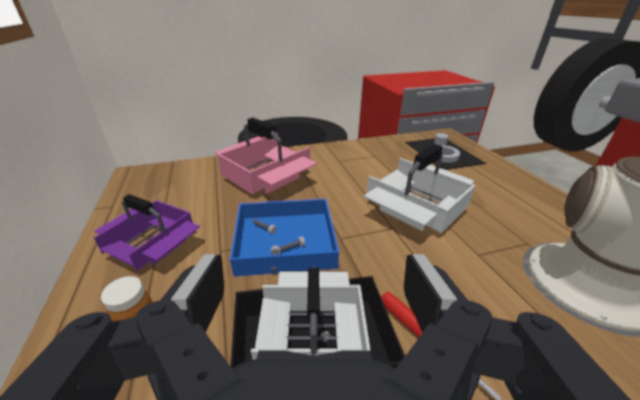

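```bash
python3 - <<'E'
from h import *
import cv2
a=dict(np.load("pics/top13.npz"));b=dict(np.load("pics/scene13.npz"))
T=lambda x,y:(180+x*165/560,140+y*95/322); S=lambda x,y:(290+x*190/560,150+y*100/270)
y0=322
prs={"Fl-front+y":((395,0),None)}
# flange outer corners: (top px, scene px) -y flange front/rear, +y flange front/rear
for nm,t,s in(("-y front",(535,124),(117,495-y0)),("-y rear",(505,240),(72,445-y0)),("+y front",(362,82),(275,455-y0)),("elbow-y",(483,155),(127,420-y0)),("elbow+y",(380,140),(215,403-y0))):
    print(nm,tri([(a,*T(*t)),(b,*S(*s))]).round(1))
F=np.array([onz(a,*T(*p),66) for p in((362,82),(535,124),(505,240),(328,190))]);print("flange",F.round(1),F.mean(0).round(1))
for k in(8,9,10,13):
    for n in("top","scene"):
        im=np.load(f"pics/{n}{k}.npz")["image"];h=cv2.cvtColor(im,cv2.COLOR_RGB2HSV)
        m=((h[...,0]>20)&(h[...,0]<30)&(h[...,1]>130)&(h[...,2]>70)).astype(np.uint8)
        m[:, :185 if n=="top" else 380]=0; m[:, 255 if n=="top" else 465:]=0; m[:145]=0;m[220:]=0
        _,_,st_,ce=cv2.connectedComponentsWithStats(m);print(k,n,[(c.round(1).tolist(),int(q[4])) for c,q in zip(ce[1:],st_[1:]) if q[4]>12])
E
```

```text
-y front [ 561.5 -121.3   67.6]
-y rear [448.2 -90.4  64.4]
+y front [605.3  48.3  68.9]
elbow-y [520.5 -72.8 122. ]
elbow+y [538.5  25.9 114.2]
flange [[ 604.9   47.5]
 [ 560.9 -122.6]
 [ 446.6  -92.4]
 [ 497.3   79.9]] [527.5 -21.9]
8 top [([210.1, 181.2], 70)]
8 scene [([421.6, 148.7], 36)]
9 top [([207.1, 173.8], 28), ([226.4, 183.8], 30)]
9 scene []
10 top []
10 scene [([428.6, 180.0], 14)]
13 top []
13 scene [([430.4, 178.0], 22), ([410.1, 181.4], 34)]
```

```bash
python3 -c "
from bench import arm
print(arm.job_done())"
```

```text
the job is handed in; nothing more can be done
None
```

The job is handed in at about 31 s of the 58 s. Both balls went into the pan, both spacers went into the red tray, and the basket is back on the pan, let go.

**How it was done:** The moves allow turns only about the tool's own axis, so I first tilted the tool to about 73° from vertical by pushing against the arm's reach limit. I then gripped the basket's handle block from its side.
- **Balls:** I rocked the basket lip-down by about 19° over the pan, twice. Once it was lifted away, the camera showed both balls in the pan and both spacers still in the basket.
- **Spacers:** I tipped the basket by about 55° over the tray and both spacers slid out.
- **Basket:** I turned it level, set it back on the pan rims and moved the arm clear.

**Last checks:**
- **Basket position:** Its centre came out at (527.5, -22), against about (526, -21) for the pan, and its flanges looked level at 64 to 69 mm.
- **Basket angle:** It sits turned about 7° from the pan. I gripped it with the jaws about 5° off its own line and did not correct that.
- **Spacers:** Both are in the red tray, apparently lying on their sides, and had not moved between the pictures taken after tipping and before handing in.
- **Balls:** After the basket went back, they could only be glimpsed through its rods.
- **Measurements that disagreed:** The handle's end points came out at heights of 122 and 114 mm when located from two cameras, although the flanges looked level. I put this down to coarse pixel picking. When lowering the basket it touched about 7 mm early, then settled to the height at which it was first gripped.

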